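# Tip the used tube holders into the disinfection tub, then hold its lid as a splash shield

## Task

I am about to spray the used tube holders with disinfectant. Pick up the steel tray by its black grip, tip all four tube holders off its open front into the disinfection tub, and set the empty tray back down flat on the table, clear of the tub. Then swing the tub's lid forward from its wide-open stop to 60 degrees above shut and keep hold of it there as my splash shield: it would fall shut by itself, so finish while still holding it, steady, and leave the other things on the table where they stand.

Things in the scene. Friction and masses are not known exactly. Their poses are not given: they have to be found in the camera images.
- tub: open disinfection tub of grey plastic standing fixed on the table, outer 160 mm (x) by 260 mm (y) by 110 mm high, walls 5 mm, inner floor 12 mm above the table; a carrying grip stands out 18 mm from the middle of each short side below the rim. Origin: centre of its underside. Its front (-x) faces the robot, its lid is hinged along the far (+x) long rim
- tub_mouth (a point): centre of the tub's mouth, level with the rim, 110 mm above the table; same axes as the tub
- lid (a joint): angle of the tub's white lid in rad: 0 shut (level on the rim), pi/2 upright, 1.75 wide open, leaning back on its stop, where it starts and rests by itself, its edge 285 mm above the table; 60 degrees is 1.047. The hinge turns freely, so below about 1.5 the lid falls shut when let go, and above that it falls back open. The lid weighs about 0.4 kg
- lid_hinge (a point): middle of the lid's turning axis, on the far rim of the tub: 80 mm beyond the tub's centre, 110 mm above the table; the axis runs along the tub's y. The point turns with the lid: its x lies in the lid's plane, pointing away from the free edge; its z is square to the lid (up when shut)
- lid_edge (a point): where the lid is pinched: middle of the strip along its free edge, 12 mm thick, 30 mm deep, 266 mm long (along the tub's y). The point is 160 mm from lid_hinge along the lid (its -x) and 4 mm along its +z, 15 mm inside the very edge; the lid beyond the strip is 8 mm thick, with a 3 mm raised panel on its outer face from 40 mm further in. Axes as lid_hinge
- tray_grip (a point): middle of the black rubber grip behind the steel tray: bar 20 mm wide (tray's y), 24 mm thick, 85 mm long, along the tray's -x, rising 17 degrees backwards. 45 mm behind the tray's rear wall, 42 mm above its underside; tray's axes: x to the open front, z up. Pinch it across its width. Tray 160 (x) by 120 mm, floor 4 mm, walls 26 mm high at back and sides, none in front; 0.28 kg
- tray_front (a point): middle of the tray's open front edge, on the floor's upper face: 205 mm ahead of tray_grip along the tray's x and 38 mm lower; same axes. The loaded tray's weight acts about 110 mm ahead of tray_grip: hold the grip firmly or the tray droops
- holder1_centre (a point): reusable tube holder, white plastic, lying on its flat side on the tray: barrel 20 mm thick, 53 mm long over its hub, with a 3 mm flange 32 mm wide and 20 mm high at one end. The point is at the middle of the barrel, 10 mm above what it lies on; x runs along the barrel. 14 g, slippery on the tray: it begins to slide at a slope of about 15 to 23 degrees
- holder2_centre (a point): reusable tube holder, white plastic, lying on its flat side on the tray: barrel 20 mm thick, 53 mm long over its hub, with a 3 mm flange 32 mm wide and 20 mm high at one end. The point is at the middle of the barrel, 10 mm above what it lies on; x runs along the barrel. 14 g, slippery on the tray: it begins to slide at a slope of about 15 to 23 degrees
- holder3_centre (a point): reusable tube holder, white plastic, lying on its flat side on the tray: barrel 20 mm thick, 53 mm long over its hub, with a 3 mm flange 32 mm wide and 20 mm high at one end. The point is at the middle of the barrel, 10 mm above what it lies on; x runs along the barrel. 14 g, slippery on the tray: it begins to slide at a slope of about 15 to 23 degrees
- holder4_centre (a point): reusable tube holder, white plastic, lying on its flat side on the tray: barrel 20 mm thick, 53 mm long over its hub, with a 3 mm flange 32 mm wide and 20 mm high at one end. The point is at the middle of the barrel, 10 mm above what it lies on; x runs along the barrel. 14 g, slippery on the tray: it begins to slide at a slope of about 15 to 23 degrees
- spray_bottle: bystander: white spray bottle with a blue trigger head, 80 mm across, 216 mm tall; origin under its centre
- glove_box: bystander: box of gloves, 125 by 235 by 70 mm; origin under its centre
- kidney_dish: bystander: kidney-shaped steel dish with swabs, about 100 by 250 mm, 36 mm high; origin near the middle of its underside
Mind the look-alikes: they are no part of the job. Leave any orange look-alike of the part that bears holder4_centre alone.

How it is judged:
By the outcome, as a careful person would: the job done as asked, in the order asked, and still so for the second after the job is handed in, while the arm keeps its last pose, push and grip.
It also fails if it takes over 72 s, if anything falls off the work surface, if the arm or the gripper's body presses on something with over 40 N, if the wrist force passes 120 N, or if a joint passes its speed limit or range.

## Robot

A 6-joint arm with a two-finger parallel gripper is mounted at the origin on the work surface. World frame = base frame: x ahead of the robot, y to its left, z up, the work surface at z = 0. Lengths are in m, angles in rad, forces in N, time in s.
With the tool pointing down it reaches from about 0.325 to 0.9 m from the base axis. Payload 6.1 kg.
Tool frame: the origin (TCP) lies on the mounting face of the last link; the fingertips stand 173 mm ahead of it and the grasp point (between the pads) lies arm.grip_depth ahead of it (arm.grip_depth is the distance from the TCP to the grasp point, in m); y points along the fingers, x is the direction in which the jaws open and shut, and the axes are right-handed (so a half turn about y gives the same grasp; the last joint's range is limited). The gripper opens to 85 mm and grips with 20 to 120 N. Pads are 22 mm wide; open, the fingers measure 114 mm over their backs; the gripper's body (76 mm by 85 mm) begins 54 mm behind the grasp point. The pads swing forward as they close: fully open they stand 13 mm farther back than shut.
Start: joints at [-1.258, 0.22, 1.526, -0, 1.395, -0.126], TCP at [0.266, -0.566, 0.405] pointing down, gripper open.
Joint ranges: [-2.98, 2.98], [-0.91, 2.08], [0.09, 2.57], [-1.24, 4.39], [0.2, 2.65], [-2.68, 2.68]. Speed limits (rad/s): [2.57, 2.57, 3.01, 3.14, 3.14, 3.14].

## Interface

Orientations are given as a unit quaternion [w, x, y, z].
In Python, from bench import arm gives the robot as it stands.
- The arm moves only by the shell command python3 -m pendant 'ROWS'. ROWS is a JSON object of lists of equal length, an entry for each row: "grip": the finger opening in m, from 0 to 0.0854; "dp": the shift along the world's x, y, z in m, a list of three; "yaw": the turn about the world's z in rad. In form: {"grip": [grip, ...], "dp": [[tx, ty, tz], ...], "yaw": [yaw, ...]}. A call has 1 to 5 rows; each row shifts and turns the commanded pose from where the row before left it; what a row does not reach is not made up. A row lasts 1/10 s, in which the tool goes at most 50 mm and 8.59 degrees, less where a joint would pass 70% of its speed; a pose out of reach is approached as far as the arm can. A call is refused whole if a number of a shift passes 0.05 or a number of a turn 0.15, either way. A call with a gripper value outside its range is refused whole. The fingers move at their own pace and stop on an object; the grip force is fixed at half the most. Time passes only in rows, so rows that do not move let the fingers close. It gives the time, the measured TCP pose, the force and the opening at its end, in the units of the state.
- arm.read_state(): the state, without advancing time (a new reading comes with each control period).
- arm.capture(name): name is "side" or "top" or "wrist"; returns a dict with "color" (400x640x3 uint8, red, green, blue), "K" (3x3 intrinsics, pixels), "rvec" (rotation vector, rad) and "tvec" (3), from world to camera coordinates, as OpenCV has them. Camera axes: x right, y down, z forward; pixel columns grow to the right and rows downward; lengths in m; the calibration is good to about 2 mm. A picture is of the moment at which its call begins. There is no depth.
- arm.close_job(): hands the job in, once; it reports no verdict.
The state is a dict: "t": time; "joint_pos": joint angles; "joint_vel": joint speeds; "joint_efforts": joint torques, N m; "position": TCP position; "ee_rot": TCP orientation; "ft_force": force on the tool from outside, world axes, zero at the start; "torque": the same for the moment, N m; "width": opening from 0.0 (shut) to 1.0 (fully open).
Only numpy, scipy, OpenCV 4.12 (cv2) and the standard library are available. Lean on these libraries where they do the work, as an engineer would, in place of code of your own. Each camera call takes 0.05 s, during which the arm holds its last target.

## Working session

There is one attempt and no reset: what is moved stays moved. The work goes in short steps, Python scripts to look and compute and a shell command to move; the robot and the scene stay as the last step left them, time stands still between calls to the robot, and variables do not carry over. Pictures are saved under pics/ and viewed, and the job is handed in when it is done.

```bash
ls -la; mkdir -p pics; cat > h.py <<'E'
import numpy as np,cv2
from bench import arm
def snap(n,tag):
    c=arm.capture(n); np.savez(f'pics/{tag}.npz',**{k:c[k] for k in('color','K','rvec','tvec')})
    cv2.imwrite(f'pics/{tag}.png',c['color'][:,:,::-1]); return c
def load(tag): return np.load(f'pics/{tag}.npz')
def ray(c,u,v):
    R=cv2.Rodrigues(np.array(c['rvec'],float))[0]; t=np.array(c['tvec'],float).ravel()
    o=-R.T@t; d=R.T@np.linalg.inv(c['K'])@np.array([u,v,1.]); return o,d
def atz(c,u,v,z):
    o,d=ray(c,u,v); return o+d*(z-o[2])/d[2]
def proj(c,P):
    return cv2.projectPoints(np.array(P,float).reshape(-1,3),np.array(c['rvec'],float),np.array(c['tvec'],float),np.array(c['K'],float),None)[0].reshape(-1,2)
def tri(c1,p1,c2,p2):
    A=[];b=[]
    for c,p in((c1,p1),(c2,p2)):
        o,d=ray(c,*p); d/=np.linalg.norm(d); M=np.eye(3)-np.outer(d,d); A.append(M); b.append(M@o)
    return np.linalg.lstsq(np.vstack(A),np.hstack(b),rcond=None)[0]
E
python3 - <<'E'
from h import *
for n in('side','top','wrist'):
    c=snap(n,n+'0'); print(n,-cv2.Rodrigues(np.array(c['rvec']))[0].T@np.array(c['tvec']).ravel())
print(arm.read_state(),arm.grip_depth)
E
```

```text
total 12
drwxr-xr-x  3 agent agent 4096 Dec  7 04:35 .
drwxr-xr-x 23 root  root  4096 Dec  7 04:35 ..
drwxr-xr-x  2 agent agent 4096 Dec  7 04:35 pics
side [ 0.27189626 -1.30494926  1.1871798 ]
top [ 0.44550265 -0.01627989  1.43398436]
wrist [ 0.32531708 -0.53892003  0.37147573]
{'t': 0.15, 'joint_pos': array([-1.25812340e+00,  2.21051653e-01,  1.52733399e+00, -1.28034628e-05,
        1.39470645e+00, -1.26117312e-01]), 'joint_vel': array([ 5.78624778e-04, -1.69199236e-03, -1.76906929e-03, -1.79298457e-03,
       -1.49803651e-04, -1.74498296e-05]), 'joint_efforts': array([ 7.33661382e-04, -4.97482467e+01, -3.89906144e+01, -3.24142247e-04,
        7.10004038e-03, -1.11920593e-05]), 'position': array([ 0.26545003, -0.56560441,  0.4038538 ]), 'ee_rot': array([ 0.59716942, -0.59649965,  0.37960521, -0.37878323]), 'ft_force': array([ 0.15152132,  0.68571014, -0.21977964]), 'torque': array([-0.00012035, -0.00315455,  0.03663425]), 'width': 1.0028635532973171} 0.1547
```

View pics/side0.png

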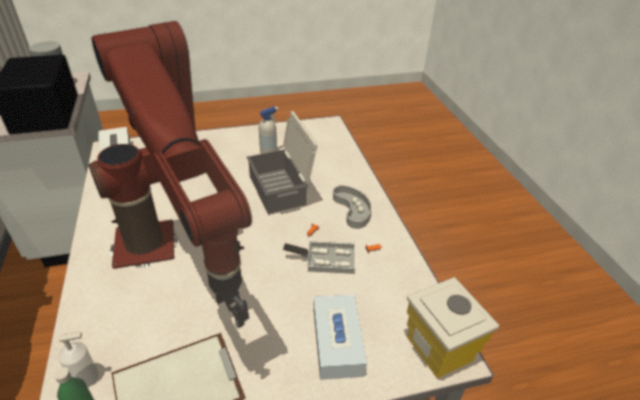

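View pics/top0.png

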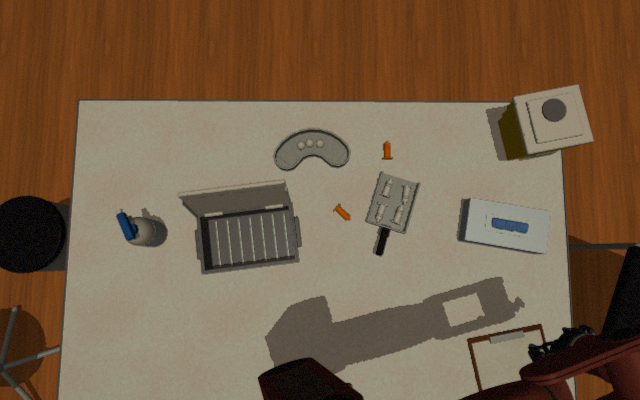

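View pics/wrist0.png

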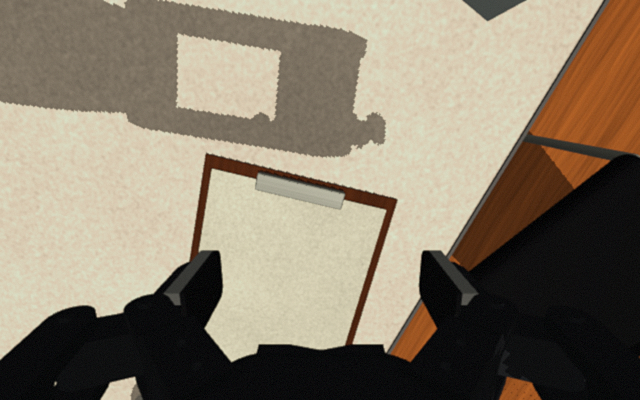

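```bash
python3 - <<'E'
from h import *
c=load('top0'); im=c['color'][:,:,::-1]
a=cv2.resize(im[160:265,345:435],None,fx=5.5,fy=5.5,interpolation=cv2.INTER_CUBIC)
b=cv2.resize(im[170:285,110:310],None,fx=4,fy=4,interpolation=cv2.INTER_CUBIC)
cv2.imwrite('pics/cropA.png',a);cv2.imwrite('pics/cropB.png',b)
E
```

```text
(no output)
```

View pics/cropA.png

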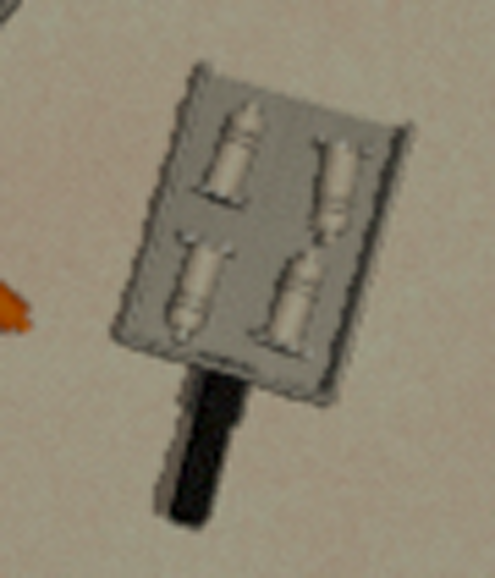

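View pics/cropB.png

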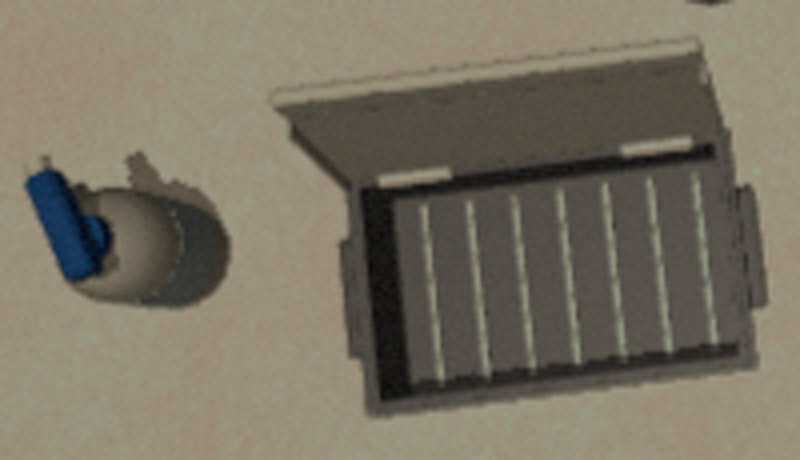

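```bash
python3 - <<'E'
from h import *
c=load('top0')
print('tub')
q=[atz(c,110+u/4,170+v/4,.11) for u,v in((368,413),(757,365),(727,135),(350,185))]
for p in q: print(p.round(3))
print(np.linalg.norm(q[0]-q[1]),np.linalg.norm(q[1]-q[2]))
print('lid edge');print([atz(c,110+u/4,170+v/4,.285).round(3) for u,v in((275,97),(697,45))])
print('tray')
q=[atz(c,345+u/5.5,160+v/5.5,.026) for u,v in((115,335),(325,400),(408,125),(200,65))]
for p in q: print(p.round(3))
print([round(np.linalg.norm(q[i]-q[(i+1)%4]),3) for i in range(4)])
ctr=sum(q)/4; a=(q[2]+q[3]-q[0]-q[1]); a/=np.linalg.norm(a); print('ctr',ctr.round(3),'ang',np.degrees(np.arctan2(a[1],a[0])), 'grip',(ctr-a*.125).round(3))
print('bar', atz(c,345+187/5.5,160+523/5.5,.06).round(3),atz(c,345+222/5.5,160+372/5.5,.045).round(3))
for n,u,v in(('dish',275,150),('dish2',349,155),('dishlow',300,168),('or1',342,212),('or2',387,150),('glovecorner',460,240),('bottle',140,230)): print(n,atz(c,u,v,.03).round(3))
from scipy.spatial.transform import Rotation as R
s=arm.read_state();w,x,y,z=s['ee_rot'];print(R.from_quat([x,y,z,w]).as_matrix().round(3))
E
```

```text
tub
[0.417 0.317 0.11 ]
[0.451 0.049 0.11 ]
[0.611 0.072 0.11 ]
[0.575 0.335 0.11 ]
0.2696461823046268 0.1616275071330262
lid edge
[array([0.612, 0.336, 0.285]), array([0.645, 0.079, 0.285])]
tray
[ 0.571 -0.143  0.026]
[ 0.536 -0.256  0.026]
[ 0.687 -0.304  0.026]
[ 0.72  -0.191  0.026]
[np.float64(0.118), np.float64(0.158), np.float64(0.118), np.float64(0.156)]
ctr [ 0.628 -0.223  0.026] ang -17.725342096844464 grip [ 0.509 -0.185  0.026]
bar [ 0.47  -0.177  0.06 ] [ 0.55  -0.198  0.045]
dish [0.784 0.13  0.03 ]
dish2 [ 0.77  -0.093  0.03 ]
dishlow [0.729 0.054 0.03 ]
or1 [ 0.597 -0.072  0.03 ]
or2 [ 0.786 -0.208  0.03 ]
glovecorner [ 0.515 -0.42   0.03 ]
bottle [0.541 0.525 0.03 ]
[[ 0.425 -0.     0.905]
 [-0.905  0.001  0.425]
 [-0.001 -1.     0.   ]]
```

```bash
python3 -m pendant '{"grip":[0.085,0.085,0.085,0.085,0.085],"dp":[[0.025,0.04,0],[0.025,0.04,0],[0.025,0.04,0],[0.025,0.04,0],[0.025,0.04,0]],"yaw":[-0.14,-0.14,-0.14,-0.14,-0.14]}'
python3 -m pendant '{"grip":[0.085,0.085,0.085,0.085,0.085],"dp":[[0.025,0.04,-0.01],[0.025,0.04,-0.015],[0.025,0.04,-0.015],[0.025,0.035,-0.02],[0,0,0]],"yaw":[0,0,0,0,0]}'
python3 - <<'E'
from h import *
for n in('side','top','wrist'): snap(n,n+'1')
s=arm.read_state();print(s)
E
```

```text
t: 0.65
position: [0.3909, -0.3644, 0.4044]
ee_rot: [0.429, -0.429, 0.562, -0.562]
ft_force: [0.5, -0.6, 0.3]
width: 0.998
t: 1.15
position: [0.4913, -0.2064, 0.3414]
ee_rot: [0.432, -0.433, 0.561, -0.557]
ft_force: [-0.8, 0.3, -0.5]
width: 0.994
{'t': 1.3, 'joint_pos': array([-5.54111522e-01,  5.46491499e-02,  1.82613363e+00, -5.39521112e-04,
        1.26117249e+00,  1.27582267e+00]), 'joint_vel': array([-0.03062741, -0.01181916, -0.01286548,  0.00012827, -0.00057793,
        0.0010897 ]), 'joint_efforts': array([ 1.12166360e+00, -3.91604662e+01, -3.64076579e+01,  9.64876427e-02,
        3.64230957e-02,  2.23131763e-02]), 'position': array([ 0.49033933, -0.21107694,  0.34460951]), 'ee_rot': array([ 0.43103632, -0.43146679,  0.5604325 , -0.56032089]), 'ft_force': array([-0.97624901, -0.34482807,  0.22223151]), 'torque': array([-0.02439562,  0.00533063,  0.04378777]), 'width': 0.9963826139072044}
```

View pics/wrist1.png

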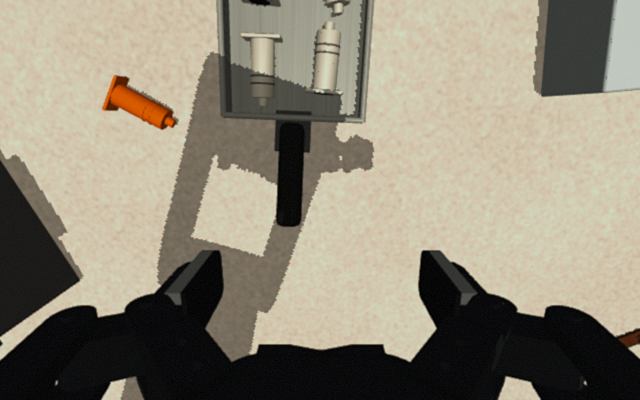

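```bash
python3 - <<'E'
from h import *
from scipy.spatial.transform import Rotation as R
c=load('wrist1')
r=atz(c,288.5,224,.064);f=atz(c,291,125,.041);print(r,f)
rl=atz(c,223,117,.026);rr=atz(c,366,122,.026);print(rl,rr,np.linalg.norm(rl-rr));m=(rl+rr)/2
d=rr-rl;ang=np.degrees(np.arctan2(d[1],d[0]))+90;print('tray ang',ang)
a=np.array([np.cos(np.radians(ang)),np.sin(np.radians(ang)),0]);print('grip est',m-a*.045, (r+f)/2)
s=arm.read_state();w,x,y,z=s['ee_rot'];M=R.from_quat([x,y,z,w]).as_matrix();print('jaw',np.degrees(np.arctan2(M[1,0],M[0,0])),M[:,1], s['position'])
E
```

```text
[ 0.47707918 -0.18155149  0.064     ] [ 0.54985987 -0.20254171  0.041     ]
[ 0.57043952 -0.14770912  0.026     ] [ 0.53588825 -0.26296703  0.026     ] 0.12032528768222459
tray ang -16.687340578003898
grip est [ 0.51005902 -0.19241637  0.026     ] [ 0.51346953 -0.1920466   0.0525    ]
jaw -104.83807609600142 [-5.78716034e-04 -2.46190391e-04 -9.99999802e-01] [ 0.49033933 -0.21107694  0.34460951]
```

```bash
python3 -m pendant '{"grip":[0.085,0.085,0.085,0.085,0.085],"dp":[[0.0207,0.019,0],[0,0,-0.045],[0,0,-0.045],[0,0,-0.04],[0,0,-0.0165]],"yaw":[-0.033,0,0,0,0]}'
python3 -m pendant '{"grip":[0.0,0.0,0.0,0.0,0.0],"dp":[[0,0,0],[0,0,0],[0,0,0],[0,0,0],[0,0,0]],"yaw":[0,0,0,0,0]}'
python3 - <<'E'
from h import *
snap('wrist','wrist2')
E
```

```text
t: 1.8
position: [0.5089, -0.193, 0.1947]
ee_rot: [0.42, -0.422, 0.57, -0.567]
ft_force: [-0.8, -0.6, -0.2]
width: 0.996
t: 2.3
position: [0.5119, -0.1926, 0.2002]
ee_rot: [-0.422, 0.421, -0.567, 0.569]
ft_force: [-2.1, 0.9, 5.9]
width: 0.222
```

View pics/wrist2.png

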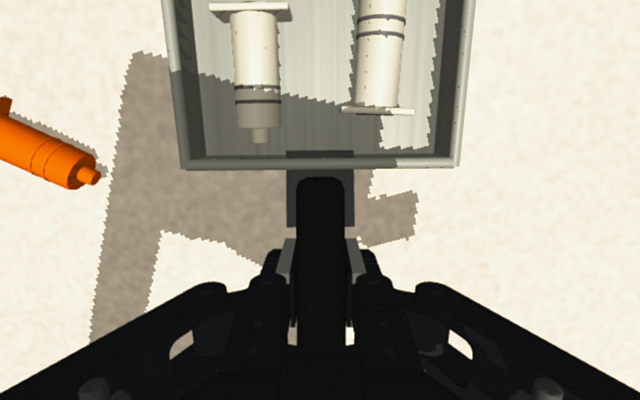

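```bash
python3 -m pendant '{"grip":[0,0,0,0,0],"dp":[[0,0,0],[0,0,0.005],[0,0,0.01],[0,0,0.01],[0,0,0.005]],"yaw":[0,0,0,0,0]}'
python3 -m pendant '{"grip":[0,0],"dp":[[0,0,0],[0,0,0]],"yaw":[0,0]}'
python3 - <<'E'
from h import *
snap('wrist','wrist3');c=snap('side','side3')
im=cv2.resize(c['color'][180:330,240:420,::-1],None,fx=4,fy=4,interpolation=cv2.INTER_CUBIC);cv2.imwrite('pics/s3.png',im)
E
```

```text
t: 2.85
position: [0.5113, -0.1922, 0.2295]
ee_rot: [-0.422, 0.422, -0.567, 0.568]
ft_force: [-0.5, -0.6, -3.7]
width: 0.225
t: 3.05
position: [0.511, -0.1921, 0.2283]
ee_rot: [0.422, -0.422, 0.568, -0.568]
ft_force: [-0.8, -0.2, -4.1]
width: 0.224
```

View pics/wrist3.png

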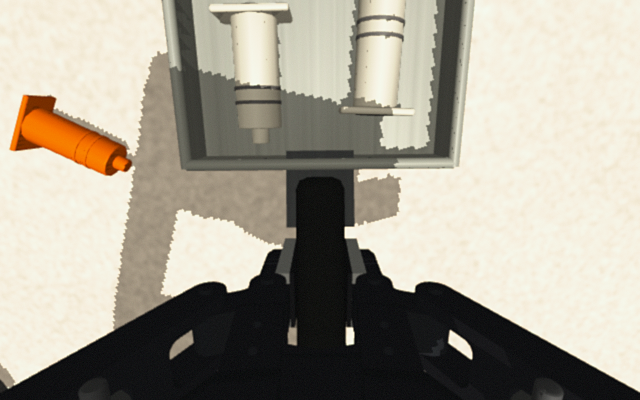

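View pics/s3.png

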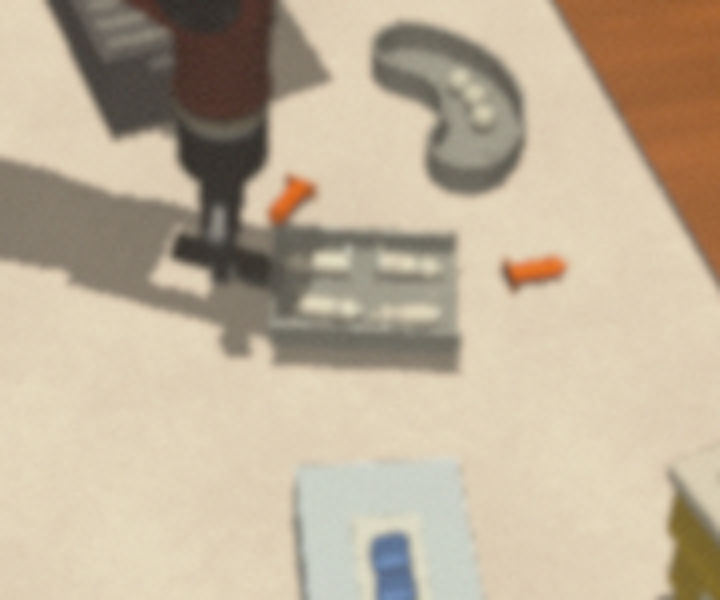

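```bash
python3 -m pendant '{"grip":[0,0,0,0,0],"dp":[[0,0,0.015],[-0.01,0,0.025],[-0.02,0.005,0.035],[-0.03,0.01,0.03],[-0.03,0.02,0.022]],"yaw":[0,0,0,0,0]}'
python3 -m pendant '{"grip":[0,0,0,0,0],"dp":[[-0.025,0.03,0],[-0.015,0.035,0],[-0.01,0.04,0],[-0.006,0.04,0],[0,0.04,0]],"yaw":[0.02,0.04,0.05,0.05,0.05]}'
python3 -m pendant '{"grip":[0,0,0,0,0],"dp":[[0,0.04,0],[0,0.035,0],[0,0.03,0],[0,0.025,0],[0,0.016,0]],"yaw":[0.05,0.05,0.05,0.04,0.02]}'
python3 - <<'E'
from h import *
snap('wrist','wrist4');snap('top','top4');c=snap('side','side4')
im=cv2.resize(c['color'][90:240,200:380,::-1],None,fx=4,fy=4,interpolation=cv2.INTER_CUBIC);cv2.imwrite('pics/s4.png',im)
print(arm.read_state()['position'])
E
```

```text
t: 3.65
position: [0.4206, -0.1577, 0.3584]
ee_rot: [-0.422, 0.421, -0.567, 0.569]
ft_force: [0.5, 0.7, -2.3]
width: 0.219
t: 4.15
position: [0.3639, 0.0291, 0.3562]
ee_rot: [-0.479, 0.479, -0.52, 0.521]
ft_force: [2.2, 0.2, -4.0]
width: 0.223
t: 4.65
position: [0.3646, 0.1756, 0.3562]
ee_rot: [0.532, -0.531, 0.466, -0.466]
ft_force: [-0.1, -0.3, -3.2]
width: 0.224
[0.36475    0.17455367 0.35586598]
```

View pics/wrist4.png

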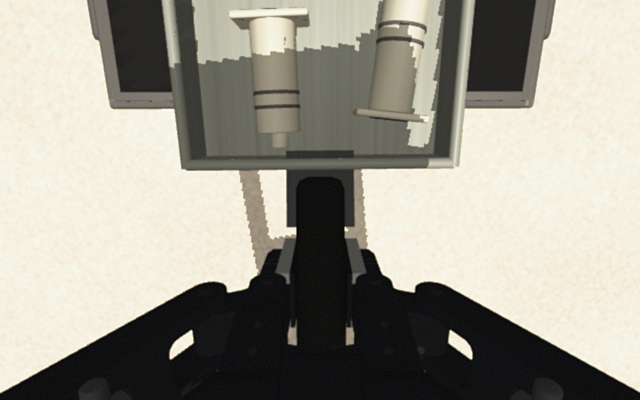

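View pics/s4.png

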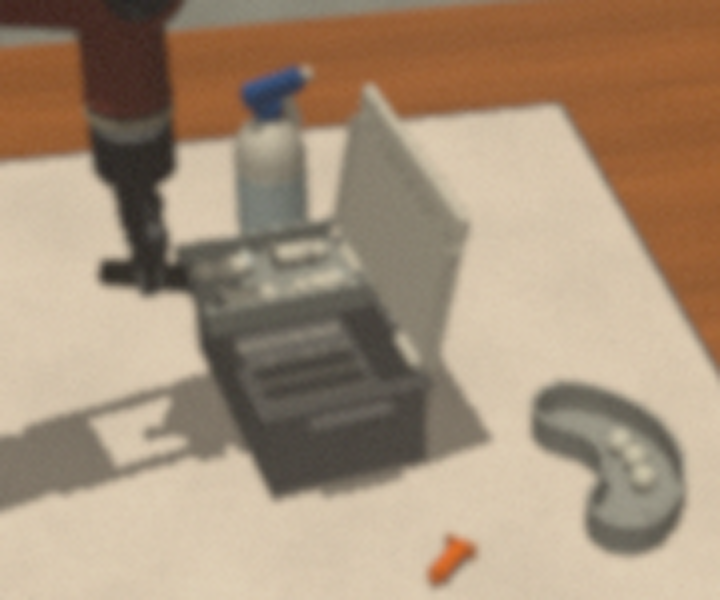

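View pics/top4.png

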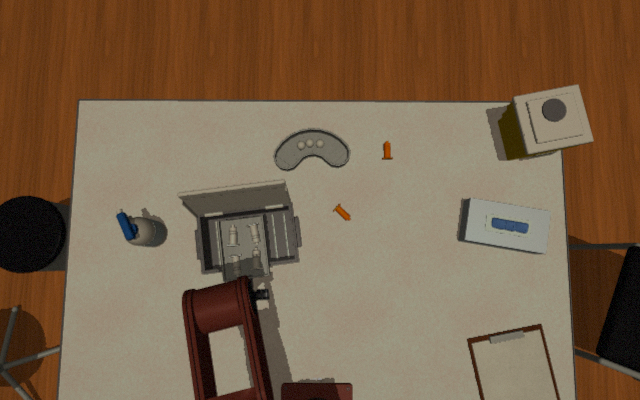

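```bash
python3 -m pendant '{"grip":[0,0,0,0],"dp":[[0.008,0.001,0],[0.01,0.0013,0],[0.008,0.001,0],[0.004,0.0005,0]],"yaw":[0,0,0,0]}'
python3 -m pendant '{"grip":[0,0],"dp":[[0.004,0.0005,0],[0.002,0,0]],"yaw":[0,0]}'
```

```text
t: 5.2
position: [0.3963, 0.1772, 0.3553]
ee_rot: [0.53, -0.53, 0.468, -0.468]
ft_force: [-0.6, -1.5, -3.8]
width: 0.224
t: 5.4
position: [0.4015, 0.178, 0.355]
ee_rot: [-0.53, 0.531, -0.468, 0.467]
ft_force: [-0.2, 1.0, -3.8]
width: 0.222
```

```bash
python3 -m pendant '{"grip":[0,0],"dp":[[0.004,0.0005,0],[0.002,0,0]],"yaw":[0,0]}'
python3 -m pendant '{"grip":[0,0],"dp":[[0.004,0.0005,0],[0.002,0,0]],"yaw":[0,0]}'
python3 - <<'E'
from h import *
c=snap('side','side5')
im=cv2.resize(c['color'][90:240,200:380,::-1],None,fx=4,fy=4,interpolation=cv2.INTER_CUBIC);cv2.imwrite('pics/s5.png',im)
print(arm.read_state()['ft_force'])
E
```

```text
t: 5.6
position: [0.405, 0.1787, 0.354]
ee_rot: [-0.528, 0.533, -0.47, 0.465]
ft_force: [-20.2, -0.4, 4.2]
width: 0.221
t: 5.8
position: [0.4075, 0.1793, 0.3522]
ee_rot: [-0.525, 0.537, -0.473, 0.461]
ft_force: [-42.3, -2.6, 11.9]
width: 0.224
[-37.25847915  -1.50810706  10.51711774]
```

View pics/s5.png

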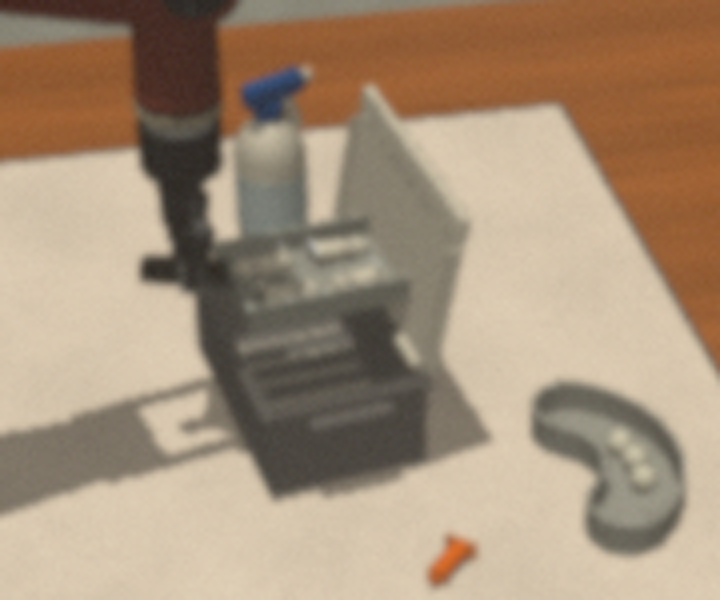

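```bash
python3 -m pendant '{"grip":[0,0,0],"dp":[[0.001,0,0.009],[0.002,0,0.009],[0,0,0]],"yaw":[0,0,0]}'
python3 - <<'E'
from h import *
c=snap('side','side6')
im=cv2.resize(c['color'][90:240,200:380,::-1],None,fx=4,fy=4,interpolation=cv2.INTER_CUBIC);cv2.imwrite('pics/s6.png',im)
print(arm.read_state()['ft_force'])
E
```

```text
t: 6.15
position: [0.4127, 0.1797, 0.3722]
ee_rot: [-0.528, 0.534, -0.47, 0.463]
ft_force: [-21.5, 0.9, 3.1]
width: 0.222
[-21.87563797   1.74853475   4.21915445]
```

View pics/s6.png

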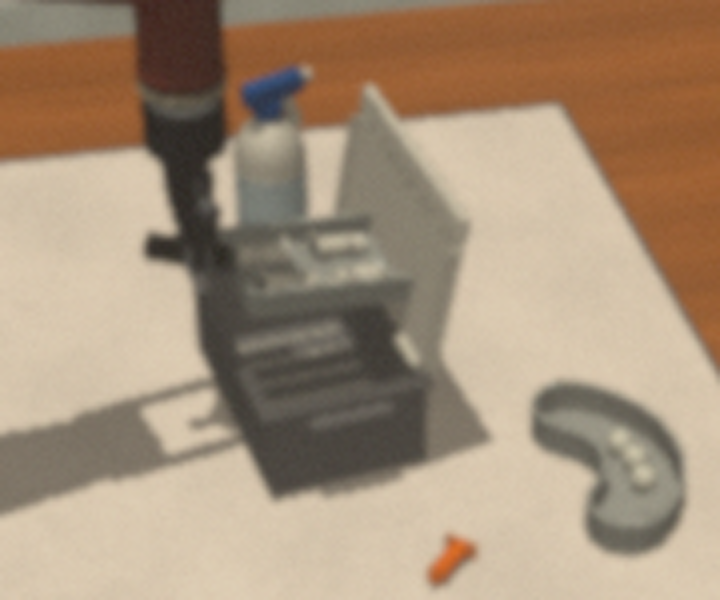

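```bash
python3 -m pendant '{"grip":[0,0,0],"dp":[[0.003,0.0004,0.009],[0.003,0.0004,0.009],[0.0035,0.0004,0.009]],"yaw":[0,0,0]}'
python3 -m pendant '{"grip":[0,0,0],"dp":[[0.004,0.0005,0.009],[0.004,0.0005,0.009],[0.0,0.0,0.0]],"yaw":[0,0,0]}'
python3 - <<'E'
from h import *
c=snap('side','side7')
im=cv2.resize(c['color'][90:240,200:380,::-1],None,fx=4,fy=4,interpolation=cv2.INTER_CUBIC);cv2.imwrite('pics/s7.png',im)
print(arm.read_state()['ft_force'])
E
```

```text
t: 6.5
position: [0.4235, 0.1808, 0.399]
ee_rot: [-0.529, 0.533, -0.469, 0.464]
ft_force: [-11.3, 0.5, -2.3]
width: 0.22
t: 6.8
position: [0.4326, 0.1819, 0.4188]
ee_rot: [-0.53, 0.532, -0.468, 0.466]
ft_force: [-8.9, 0.4, 0.4]
width: 0.222
[-9.52832537  0.06289465  0.66359769]
```

View pics/s7.png

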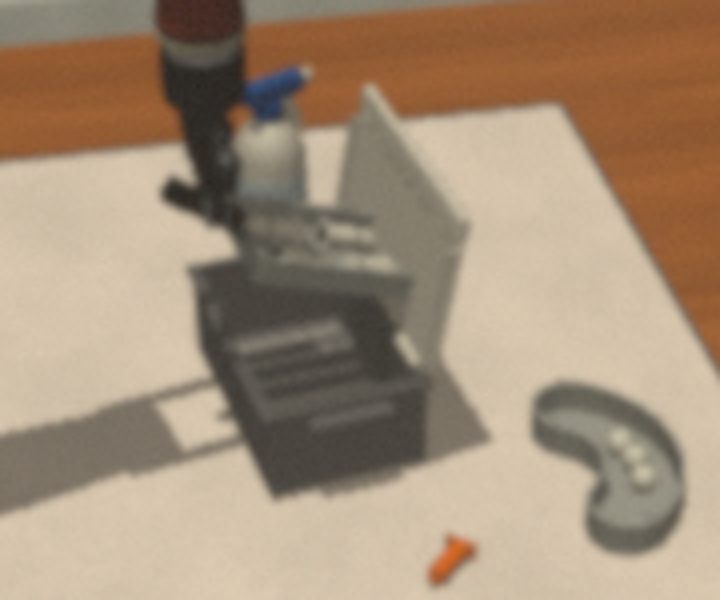

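```bash
python3 -m pendant '{"grip":[0,0,0,0],"dp":[[0.006,0.0008,0.009],[0.006,0.0008,0.009],[0.006,0.0008,0.008],[0.006,0.0008,0.007]],"yaw":[0,0,0,0]}'
python3 -m pendant '{"grip":[0,0,0],"dp":[[0.006,0.0008,0.007],[0.006,0.0008,0.006],[0.006,0.0008,0.006]],"yaw":[0,0,0]}'
python3 - <<'E'
from h import *
c=snap('side','side8');snap('wrist','wrist8')
im=cv2.resize(c['color'][90:240,200:380,::-1],None,fx=4,fy=4,interpolation=cv2.INTER_CUBIC);cv2.imwrite('pics/s8.png',im)
print(arm.read_state()['ft_force'])
E
```

```text
t: 7.25
position: [0.4564, 0.1849, 0.4513]
ee_rot: [-0.53, 0.532, -0.468, 0.466]
ft_force: [-11.1, -0.1, 0.7]
width: 0.218
t: 7.55
position: [0.475, 0.1872, 0.4701]
ee_rot: [-0.53, 0.532, -0.468, 0.466]
ft_force: [-1.8, -0.1, -2.8]
width: 0.222
[-4.77636735  0.05541036 -1.97737093]
```

View pics/s8.png

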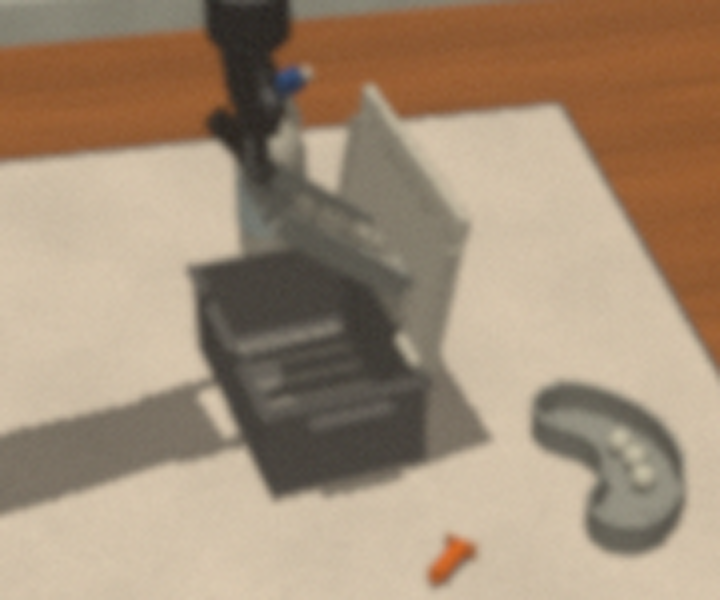

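View pics/wrist8.png

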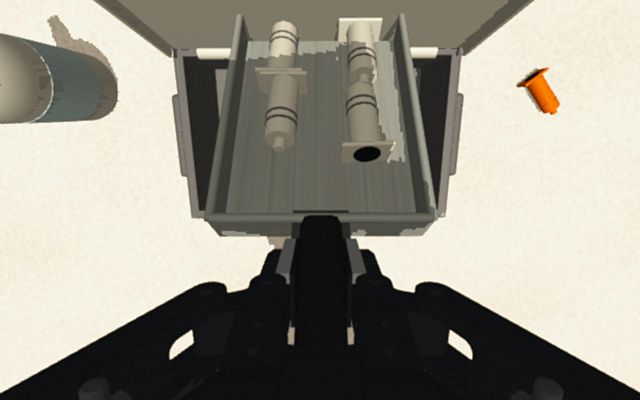

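```bash
python3 -m pendant '{"grip":[0,0,0,0,0],"dp":[[-0.016,-0.002,-0.003],[-0.006,-0.0008,-0.015],[-0.005,-0.0006,-0.02],[-0.005,-0.0006,-0.02],[-0.005,-0.0006,-0.012]],"yaw":[0,0,0,0,0]}'
python3 - <<'E'
from h import *
c=snap('side','side9');snap('wrist','wrist9')
im=cv2.resize(c['color'][90:240,200:380,::-1],None,fx=4,fy=4,interpolation=cv2.INTER_CUBIC);cv2.imwrite('pics/s9.png',im)
print(arm.read_state()['ft_force'])
E
```

```text
t: 8.15
position: [0.4379, 0.1822, 0.3983]
ee_rot: [-0.53, 0.531, -0.467, 0.467]
ft_force: [-0.8, 0.1, -3.5]
width: 0.22
[-0.2971761  -0.29915333 -4.36961478]
```

View pics/s9.png

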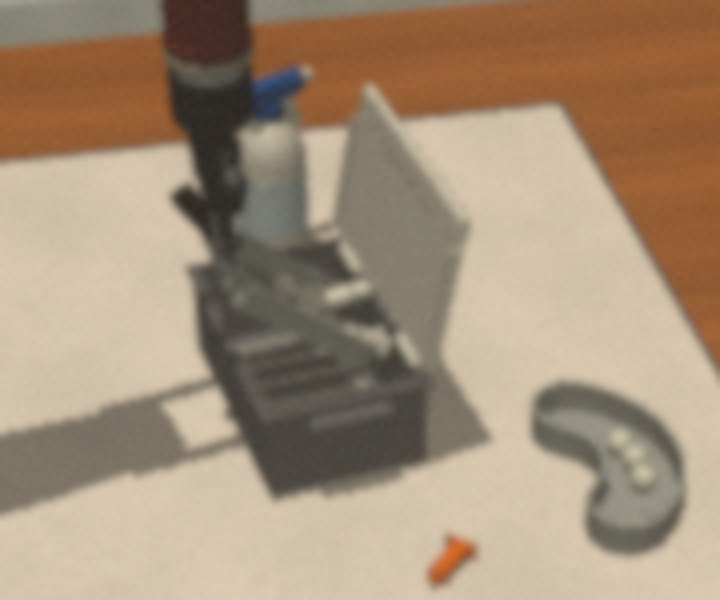

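View pics/wrist9.png

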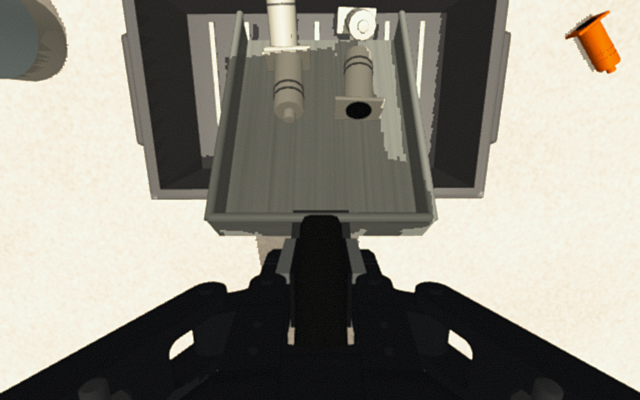

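```bash
python3 -m pendant '{"grip":[0,0,0,0,0],"dp":[[-0.01,-0.0013,0],[-0.01,-0.0013,0.006],[-0.01,-0.0013,0.01],[0,0,0.01],[0,0,0]],"yaw":[0,0,0,0,0]}'
python3 - <<'E'
from h import *
c=snap('side','side10');snap('wrist','wrist10')
im=cv2.resize(c['color'][90:240,200:380,::-1],None,fx=4,fy=4,interpolation=cv2.INTER_CUBIC);cv2.imwrite('pics/s10.png',im)
print(arm.read_state()['ft_force'])
E
```

```text
t: 8.75
position: [0.4092, 0.1786, 0.4294]
ee_rot: [0.533, -0.529, 0.466, -0.469]
ft_force: [1.0, 1.2, -2.9]
width: 0.22
[ 0.28819414 -0.3501766  -3.44780213]
```

View pics/s10.png

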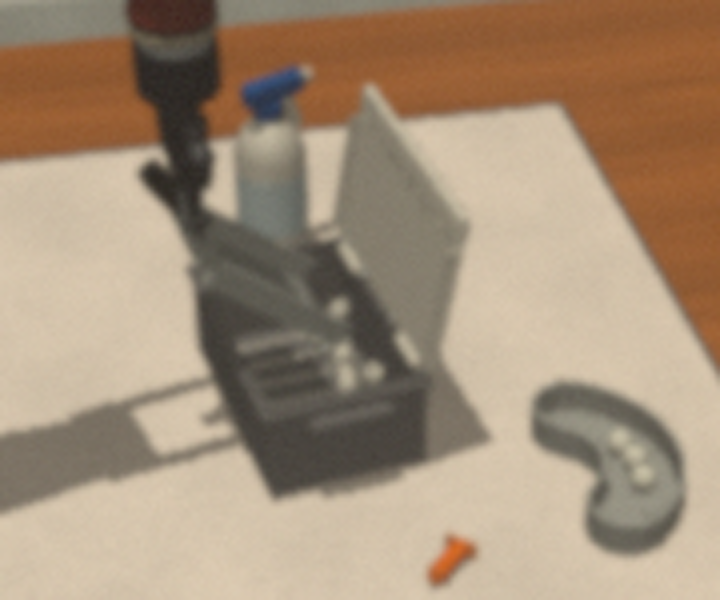

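View pics/wrist10.png

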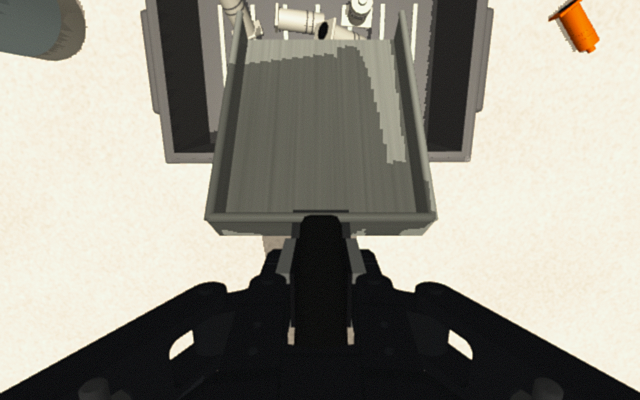

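```bash
python3 -m pendant '{"grip":[0,0,0,0,0],"dp":[[0,0,0.035],[0,0,0.035],[0,-0.03,0],[0,-0.045,0],[0,-0.045,0]],"yaw":[0,0,0,0,0]}'
python3 -m pendant '{"grip":[0,0,0,0,0],"dp":[[0.02,-0.045,0],[0.02,-0.045,0],[0.02,-0.045,0],[0.02,-0.045,0],[0.02,-0.045,0]],"yaw":[-0.084,-0.084,-0.084,-0.084,-0.084]}'
python3 -m pendant '{"grip":[0,0,0,0,0],"dp":[[0.035,-0.025,-0.02],[0.036,-0.022,-0.03],[0,0,-0.035],[0,0,-0.035],[0,0,-0.015]],"yaw":[0,0,0,0,0]}'
python3 - <<'E'
from h import *
c=snap('side','side11');c2=snap('top','top11');snap('wrist','wrist11')
im=cv2.resize(c['color'][150:330,240:440,::-1],None,fx=4,fy=3.3,interpolation=cv2.INTER_CUBIC);cv2.imwrite('pics/s11.png',im)
im=cv2.resize(c2['color'][170:285,110:310,::-1],None,fx=4,fy=4,interpolation=cv2.INTER_CUBIC);cv2.imwrite('pics/t11.png',im)
s=arm.read_state();print(s['position'],s['ft_force'])
E
```

```text
t: 9.35
position: [0.4086, 0.0575, 0.4961]
ee_rot: [0.531, -0.531, 0.467, -0.467]
ft_force: [1.3, -0.1, -4.4]
width: 0.219
t: 9.85
position: [0.5092, -0.169, 0.4955]
ee_rot: [0.42, -0.421, 0.569, -0.568]
ft_force: [1.4, 0.7, -2.5]
width: 0.223
t: 10.35
position: [0.5773, -0.2127, 0.3562]
ee_rot: [0.42, -0.423, 0.571, -0.565]
ft_force: [-1.2, -0.1, -3.4]
width: 0.226
[ 0.57820057 -0.21271763  0.36147322] [ 0.74400174  0.30960023 -2.33042702]
```

View pics/s11.png

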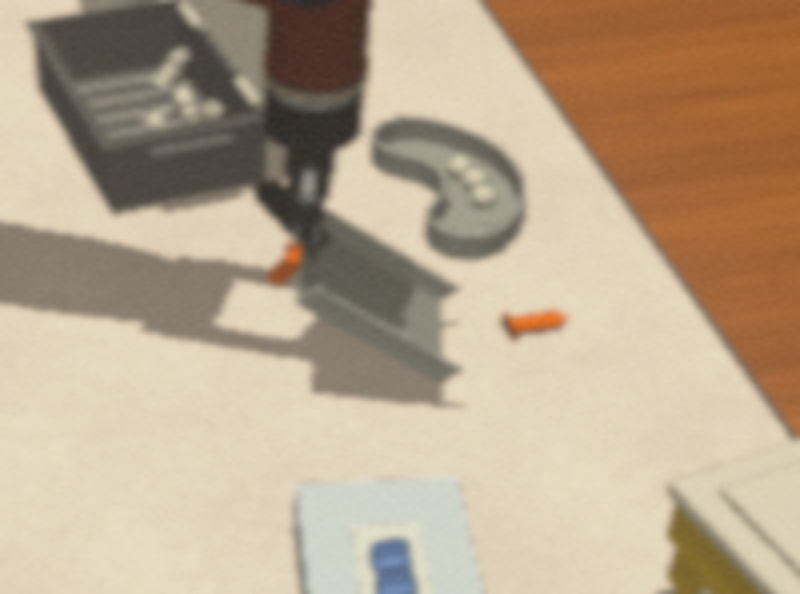

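View pics/t11.png

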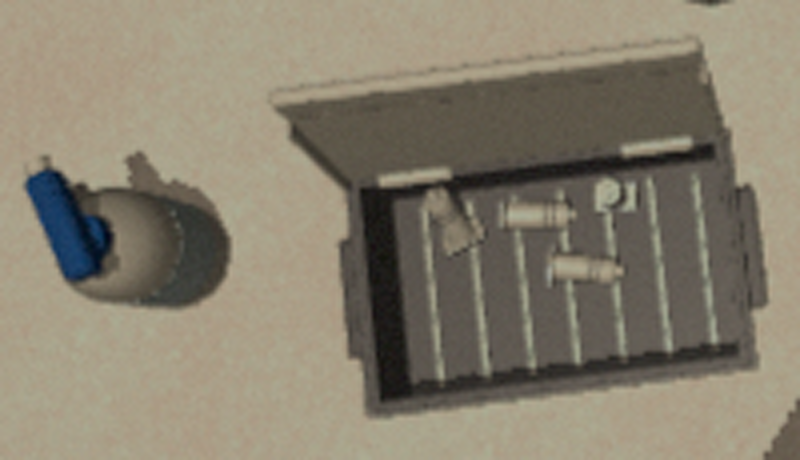

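View pics/top11.png

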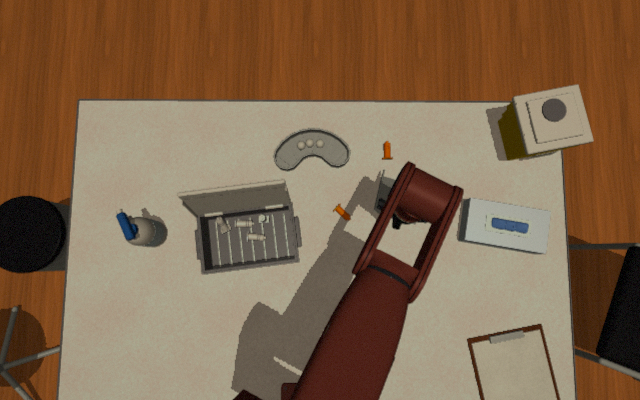

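View pics/wrist11.png

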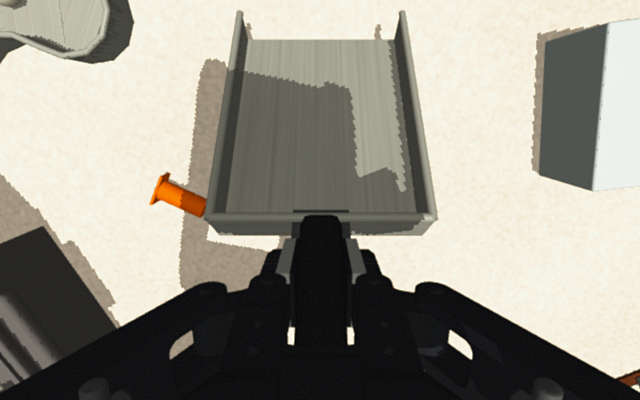

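```bash
python3 -m pendant '{"grip":[0,0,0,0,0],"dp":[[0,-0.005,-0.015],[0,-0.003,-0.012],[0,0,-0.005],[0,0,-0.005],[-0.002,0.0006,-0.004]],"yaw":[0,0,0,0,0]}'
python3 -m pendant '{"grip":[0,0],"dp":[[-0.005,0.0015,-0.005],[-0.005,0.0015,-0.005]],"yaw":[0,0]}'
```

```text
t: 11.0
position: [0.5764, -0.2202, 0.3211]
ee_rot: [-0.422, 0.422, -0.568, 0.568]
ft_force: [0.6, 0.7, -3.2]
width: 0.22
t: 11.2
position: [0.5664, -0.2172, 0.3122]
ee_rot: [-0.422, 0.421, -0.567, 0.568]
ft_force: [-3.9, 1.7, 6.7]
width: 0.223
```

```bash
python3 -m pendant '{"grip":[0,0,0,0],"dp":[[-0.0086,0.0026,-0.01],[-0.0086,0.0026,-0.01],[-0.007,0.002,-0.01],[-0.007,0.002,-0.01]],"yaw":[0,0,0,0]}'
python3 -m pendant '{"grip":[0,0,0,0],"dp":[[-0.0053,0.0016,-0.01],[-0.0053,0.0016,-0.01],[-0.004,0.0012,-0.01],[-0.004,0.0012,-0.01]],"yaw":[0,0,0,0]}'
python3 - <<'E'
from h import *
c=snap('side','side12');snap('wrist','wrist12')
im=cv2.resize(c['color'][150:330,240:440,::-1],None,fx=4,fy=3.3,interpolation=cv2.INTER_CUBIC);cv2.imwrite('pics/s12.png',im)
s=arm.read_state();print(s['position'],s['ft_force'])
E
```

```text
t: 11.6
position: [0.5352, -0.2081, 0.2729]
ee_rot: [-0.422, 0.421, -0.566, 0.569]
ft_force: [-1.9, 0.7, 2.6]
width: 0.223
t: 12.0
position: [0.5162, -0.2023, 0.2304]
ee_rot: [-0.422, 0.422, -0.568, 0.568]
ft_force: [-1.5, -0.4, 2.7]
width: 0.221
[ 0.51560214 -0.20194761  0.22919536] [-1.76141179  0.78612783  1.81449684]
```

View pics/s12.png

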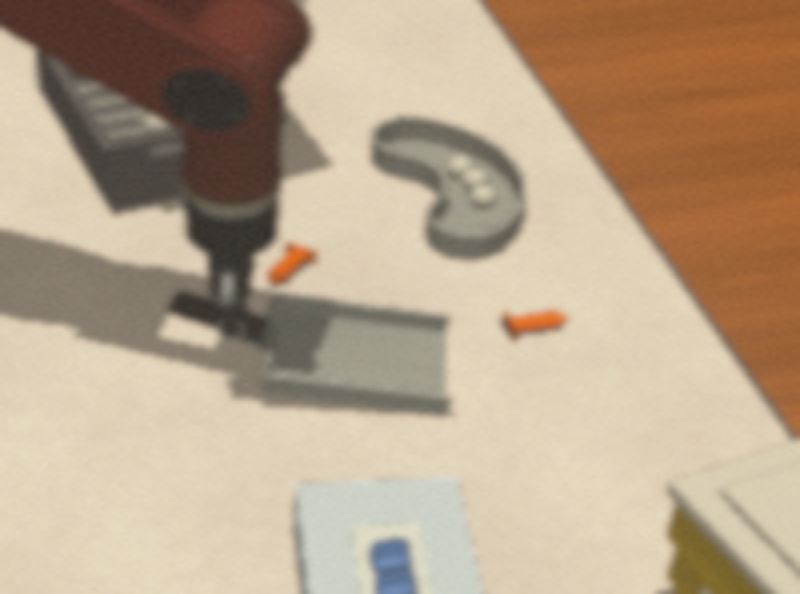

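```bash
python3 -m pendant '{"grip":[0,0,0,0],"dp":[[-0.002,0.0006,-0.01],[-0.002,0.0006,-0.009],[-0.001,0.0003,-0.007],[0,0,-0.003]],"yaw":[0,0,0,0]}'
python3 -m pendant '{"grip":[0],"dp":[[0,0,0]],"yaw":[0]}'
python3 - <<'E'
from h import *
c=snap('side','side13')
im=cv2.resize(c['color'][150:330,240:440,::-1],None,fx=4,fy=3.3,interpolation=cv2.INTER_CUBIC);cv2.imwrite('pics/s13.png',im)
s=arm.read_state();print(s['position'],s['ft_force'])
E
```

```text
t: 12.5
position: [0.5111, -0.2007, 0.2022]
ee_rot: [0.421, -0.422, 0.568, -0.567]
ft_force: [-9.8, 4.1, 24.2]
width: 0.219
t: 12.6
position: [0.5115, -0.2009, 0.2023]
ee_rot: [0.422, -0.422, 0.568, -0.567]
ft_force: [-3.0, 1.0, 5.9]
width: 0.22
[ 0.51143448 -0.20087342  0.20228404] [-3.45829361  1.46145424  6.1126936 ]
```

View pics/s13.png

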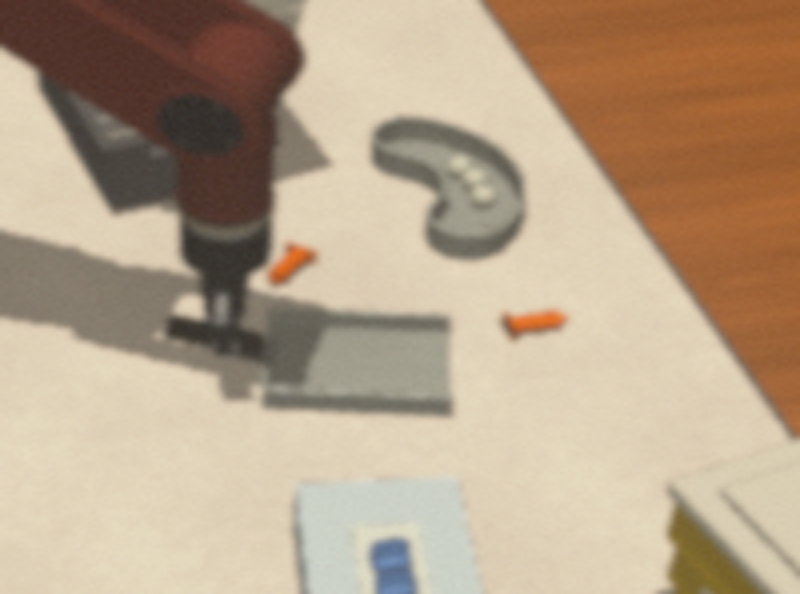

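Flat on the table, contact felt. Release and rise straight up.

```bash
python3 -m pendant '{"grip":[0.05,0.085,0.085,0.085,0.085],"dp":[[0,0,0],[0,0,0],[0,0,0],[0,0,0.01],[0,0,0.04]],"yaw":[0,0,0,0,0]}'
python3 -m pendant '{"grip":[0.085,0.085,0.085,0.085,0.085],"dp":[[0,0,0.05],[0,0,0.05],[0,0,0.05],[0,0,0.05],[-0.01,0.03,0.035]],"yaw":[0,0,0,0,0]}'
python3 - <<'E'
from h import *
c=snap('side','side14');snap('wrist','wrist14')
im=cv2.resize(c['color'][150:330,240:440,::-1],None,fx=4,fy=3.3,interpolation=cv2.INTER_CUBIC);cv2.imwrite('pics/s14.png',im)
s=arm.read_state();print(s['position'],s['ft_force'])
E
```

```text
t: 13.15
position: [0.5094, -0.1998, 0.2487]
ee_rot: [0.42, -0.423, 0.571, -0.565]
ft_force: [-0.2, 0.2, 0.1]
width: 0.995
t: 13.65
position: [0.5016, -0.1725, 0.4922]
ee_rot: [-0.421, 0.42, -0.566, 0.57]
ft_force: [0.3, 1.1, 0.6]
width: 0.996
[ 0.50154109 -0.16920931  0.49539242] [-0.23300409  0.02379215  0.15024483]
```

View pics/s14.png

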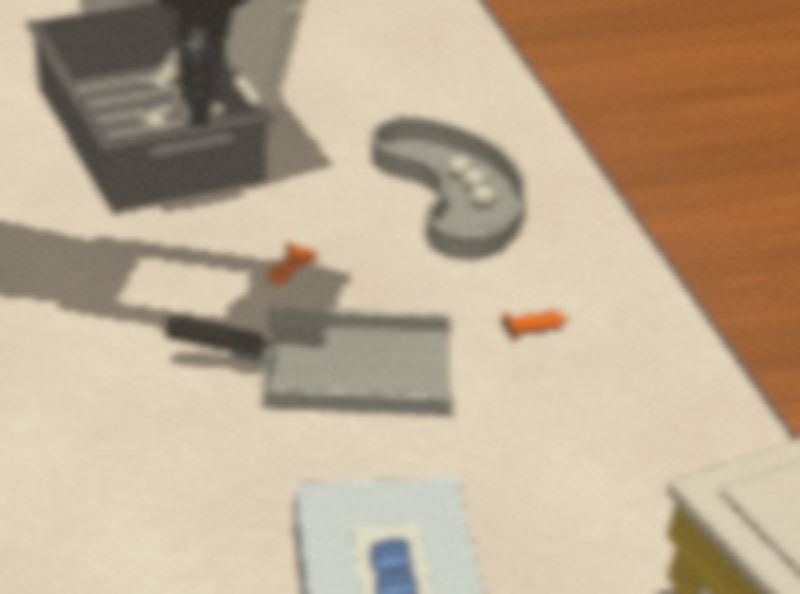

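View pics/wrist14.png

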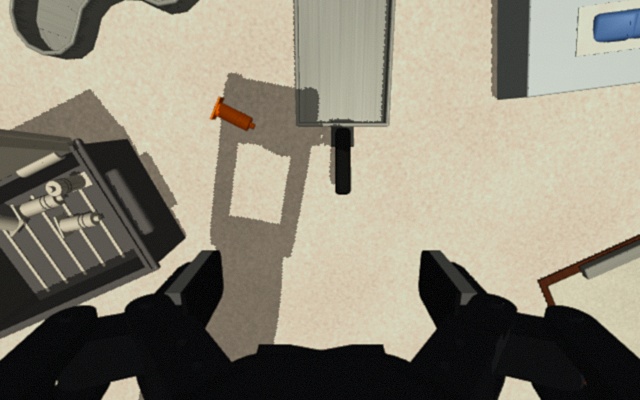

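```bash
python3 -m pendant '{"grip":[0.085,0.085,0.085,0.085,0.085],"dp":[[0.012,0.04,0.007],[0.012,0.04,0.007],[0.012,0.04,0.006],[0.012,0.04,0],[0.012,0.04,0]],"yaw":[0.142,0.142,0.142,0.142,0.142]}'
python3 -m pendant '{"grip":[0.085,0.085,0.085,0.085,0.085],"dp":[[0.012,0.04,0],[0.012,0.04,0],[0.012,0.04,0],[0.012,0.04,0],[0.012,0.015,0]],"yaw":[0.142,0.142,0.142,0.142,0.142]}'
python3 -m pendant '{"grip":[0.085,0.085,0.085,0.085,0.085],"dp":[[0.003,0,0],[0,0,0],[0,0,0],[0,0,0],[0,0,0]],"yaw":[0.142,0.142,0.142,0.142,0]}'
python3 - <<'E'
from h import *
from scipy.spatial.transform import Rotation as R
c=snap('wrist','wrist15')
s=arm.read_state();w,x,y,z=s['ee_rot'];M=R.from_quat([x,y,z,w]).as_matrix();print('jaw',np.degrees(np.arctan2(M[1,0],M[0,0])),s['position'],s['joint_pos'])
E
```

```text
t: 14.25
position: [0.5616, 0.0306, 0.5071]
ee_rot: [-0.594, 0.594, -0.384, 0.384]
ft_force: [0.9, 0.3, -0.2]
width: 0.997
t: 14.75
position: [0.6213, 0.2077, 0.5063]
ee_rot: [0.691, -0.69, 0.153, -0.152]
ft_force: [0.4, -0.2, 0.2]
width: 0.996
t: 15.25
position: [0.6245, 0.204, 0.5064]
ee_rot: [-0.706, 0.706, 0.044, -0.045]
ft_force: [-0.1, -0.4, 0.3]
width: 0.993
jaw 6.945828332747632 [0.62446484 0.20402891 0.50656422] [ 1.95875392e-01  2.55028088e-01  1.29738492e+00 -5.75007010e-05
  1.59025933e+00  7.46466565e-02]
```

View pics/wrist15.png

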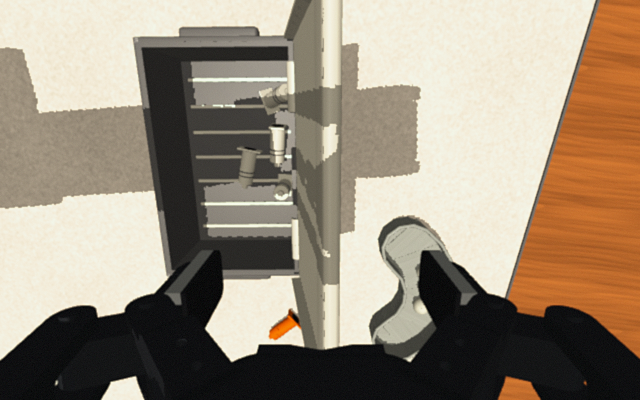

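```bash
python3 - <<'E'
from h import *
c=load('wrist15')
C=np.array([.5135,.193]);a=np.radians(7.3);ex=np.array([np.cos(a),np.sin(a)]);ey=np.array([-ex[1],ex[0]])
for u,v in((325,60),(341,60),(325,250),(341,250)):
    p=atz(c,u,v,.283);d=p[:2]-C;print(p,'tub x,y',d@ex,d@ey)
d=np.array([.62446,.20403])-C;print('tcp',d@ex,d@ey)
# inner tub rim left
for u,v in((136,40),(168,276),(296,272)):
    p=atz(c,u,v,.11);d=p[:2]-C;print(p,d@ex,d@ey)
E
```

```text
[0.61526668 0.29480581 0.283     ] tub x,y 0.11387771809925876 0.08804967602746211
[0.62382158 0.29588315 0.283     ] tub x,y 0.12250017123832138 0.0880312583280166
[0.62950206 0.18517475 0.283     ] tub x,y 0.11406748728310531 -0.02250157940636947
[0.63944417 0.18643689 0.283     ] tub x,y 0.12408937804222145 -0.022512960853377603
tcp 0.11146212998266265 -0.0031584932686378455
[0.42182128 0.31388006 0.11      ] -0.07557603787756216 0.13154938412518366
[0.4554247  0.05215501 0.11      ] -0.0755009804755609 -0.1323240503702411
[0.60998114 0.0772164  0.11      ] 0.08098710879683894 -0.12710444496932288
```

```bash
python3 -m pendant '{"grip":[0.085,0.085,0.085,0.085],"dp":[[0.0045,0.0036,-0.01],[0,0,-0.03],[0,0,-0.03],[0,0,-0.012]],"yaw":[0.006,0,0,0]}'
python3 -m pendant '{"grip":[0.085,0,0,0,0],"dp":[[0,0,0],[0,0,0],[0,0,0],[0,0,0],[0,0,0]],"yaw":[0,0,0,0,0]}'
python3 - <<'E'
from h import *
snap('wrist','wrist16');c=snap('side','side16')
im=cv2.resize(c['color'][80:230,200:380,::-1],None,fx=4,fy=4,interpolation=cv2.INTER_CUBIC);cv2.imwrite('pics/s16.png',im)
E
```

```text
t: 15.7
position: [0.6283, 0.2077, 0.4203]
ee_rot: [-0.705, 0.706, 0.043, -0.048]
ft_force: [-0.9, -0.7, 0.2]
width: 0.997
t: 16.2
position: [0.6292, 0.2078, 0.4266]
ee_rot: [0.706, -0.706, -0.047, 0.045]
ft_force: [-0.3, -0.3, -0.4]
width: 0.324
```

View pics/s16.png

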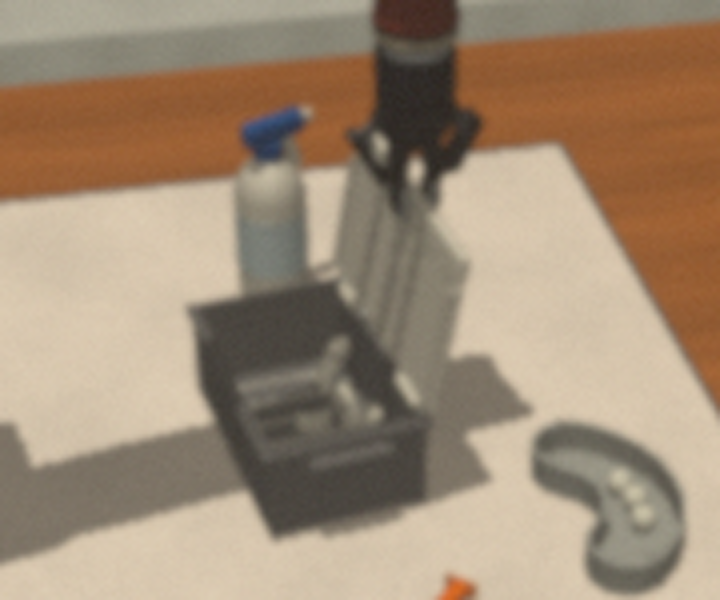

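View pics/wrist16.png

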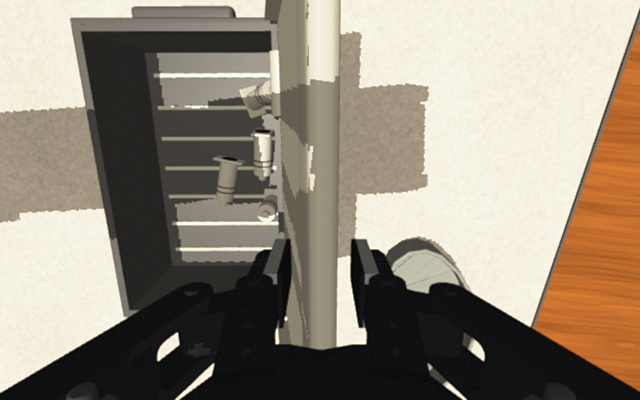

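```bash
python3 -m pendant '{"grip":[0,0,0,0],"dp":[[0,0,0],[0,0,0],[0,0,0],[0,0,0]],"yaw":[0,0,0,0]}'
python3 - <<'E'
from h import *
snap('wrist','wrist17')
E
```

```text
t: 16.7
position: [0.6279, 0.2076, 0.4267]
ee_rot: [-0.705, 0.706, 0.045, -0.047]
ft_force: [-6.6, -2.1, 8.3]
width: 0.166
```

View pics/wrist17.png

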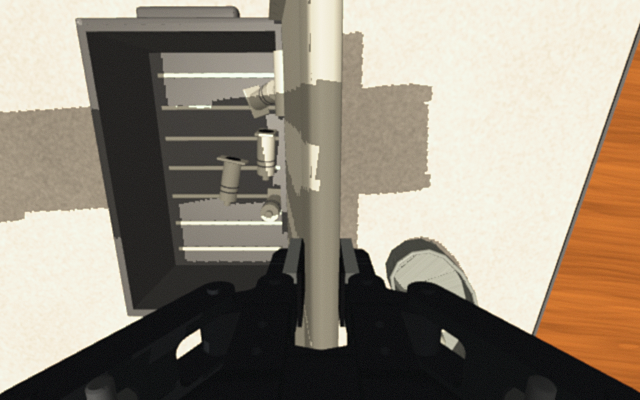

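```bash
python3 -m pendant '{"grip":[0,0,0,0],"dp":[[-0.0074,-0.001,0.0012],[-0.0074,-0.001,0.0012],[-0.0071,-0.0009,0.0005],[-0.0071,-0.0009,0.0005]],"yaw":[0,0,0,0]}'
python3 -m pendant '{"grip":[0,0,0,0],"dp":[[-0.0071,-0.0009,-0.0001],[-0.0071,-0.0009,-0.0002],[-0.0071,-0.0009,-0.0007],[-0.0071,-0.0009,-0.0008]],"yaw":[0,0,0,0]}'
python3 - <<'E'
from h import *
snap('wrist','wrist18');c=snap('side','side18')
im=cv2.resize(c['color'][80:230,200:380,::-1],None,fx=4,fy=4,interpolation=cv2.INTER_CUBIC);cv2.imwrite('pics/s18.png',im)
print(arm.read_state()['ft_force'],arm.read_state()['torque'])
E
```

```text
t: 17.15
position: [0.5998, 0.2039, 0.4291]
ee_rot: [0.706, -0.706, -0.047, 0.045]
ft_force: [2.7, 1.1, -0.7]
width: 0.132
t: 17.55
position: [0.575, 0.2005, 0.4293]
ee_rot: [0.706, -0.705, -0.053, 0.039]
ft_force: [17.4, 2.4, -6.4]
width: 0.13
[15.91770325  3.38996925 -6.26464977] [ 0.76267608 -5.33961843  0.05219892]
```

View pics/s18.png

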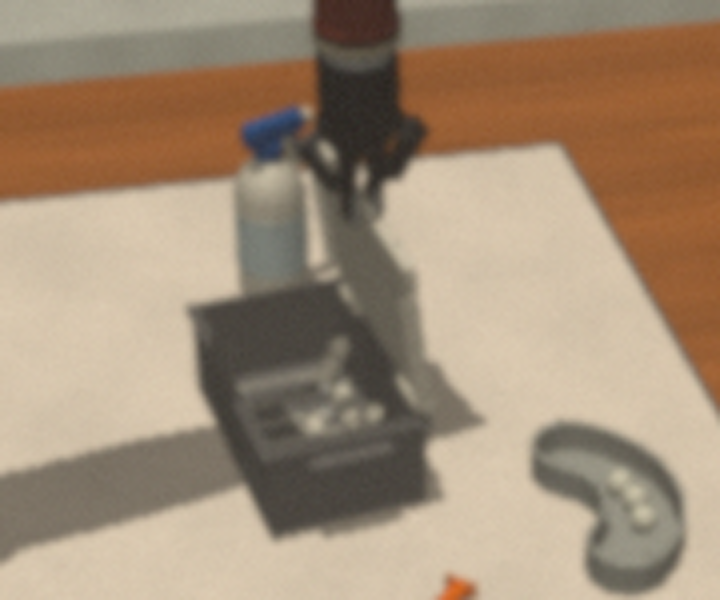

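View pics/wrist18.png

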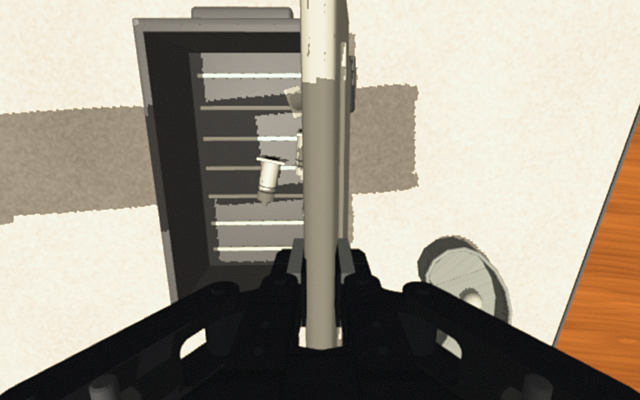

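```bash
python3 -m pendant '{"grip":[0,0,0,0],"dp":[[-0.007,-0.0009,-0.0013],[-0.007,-0.0009,-0.0015],[-0.0069,-0.0009,-0.002],[-0.0069,-0.0009,-0.002]],"yaw":[0,0,0,0]}'
python3 - <<'E'
from h import *
snap('wrist','wrist19');c=snap('side','side19')
im=cv2.resize(c['color'][80:230,200:380,::-1],None,fx=4,fy=4,interpolation=cv2.INTER_CUBIC);cv2.imwrite('pics/s19.png',im)
print(arm.read_state()['ft_force'],arm.read_state()['torque'])
E
```

```text
t: 18.05
position: [0.5508, 0.1972, 0.4267]
ee_rot: [0.707, -0.704, -0.059, 0.032]
ft_force: [24.1, 3.0, -0.9]
width: 0.129
[22.07975485  3.40819634  1.5535043 ] [ 0.96385394 -7.28032345  0.04007015]
```

View pics/s19.png

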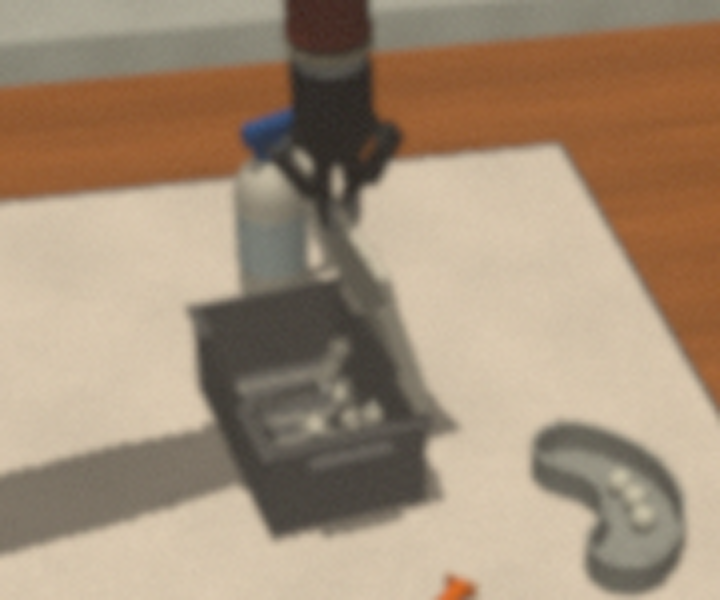

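View pics/wrist19.png

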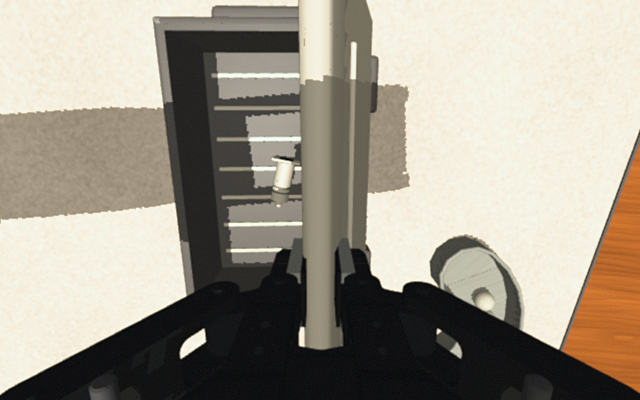

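```bash
python3 -m pendant '{"grip":[0,0,0,0],"dp":[[-0.0067,-0.0009,-0.0026],[-0.0067,-0.0009,-0.0026],[-0.0065,-0.0008,-0.0031],[-0.0065,-0.0008,-0.0031]],"yaw":[0,0,0,0]}'
python3 - <<'E'
from h import *
snap('wrist','wrist20');c=snap('side','side20');c2=snap('top','top20')
im=cv2.resize(c['color'][80:230,200:380,::-1],None,fx=4,fy=4,interpolation=cv2.INTER_CUBIC);cv2.imwrite('pics/s20.png',im)
im=cv2.resize(c2['color'][150:285,110:310,::-1],None,fx=4,fy=4,interpolation=cv2.INTER_CUBIC);cv2.imwrite('pics/t20.png',im)
s=arm.read_state();print(s['ft_force'],s['torque'],s['position'])
E
```

```text
t: 18.55
position: [0.5273, 0.194, 0.4207]
ee_rot: [0.707, -0.703, -0.065, 0.026]
ft_force: [40.2, 4.7, 8.3]
width: 0.134
[40.74945375  5.03607996  5.62313916] [  1.69279295 -12.85357766   0.08786714] [0.52752949 0.19397578 0.42087673]
```

View pics/s20.png

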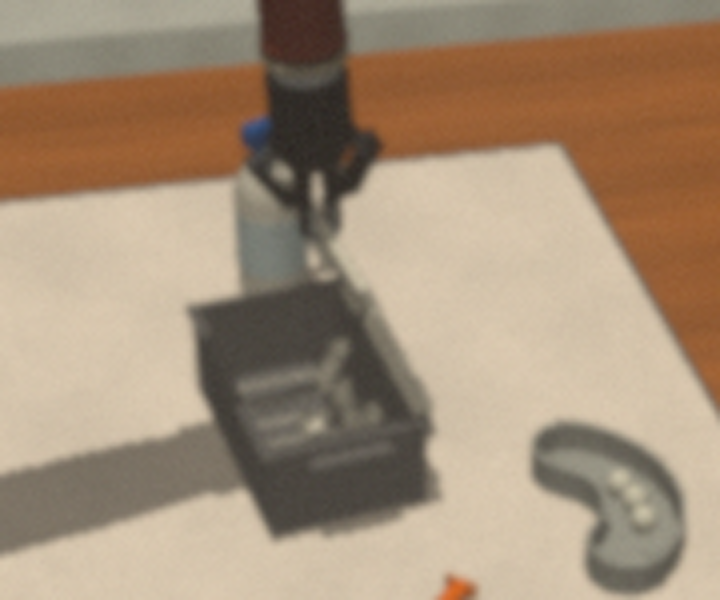

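View pics/wrist20.png

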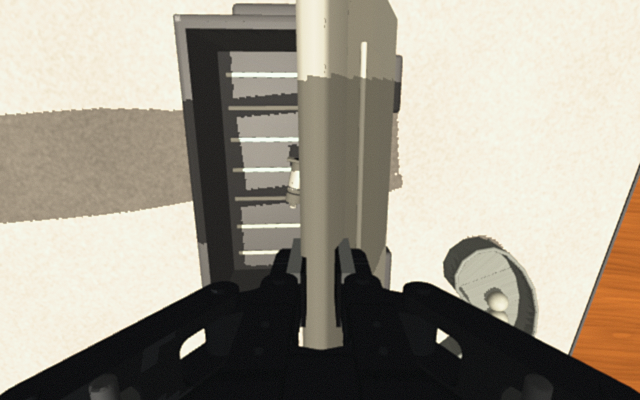

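View pics/t20.png

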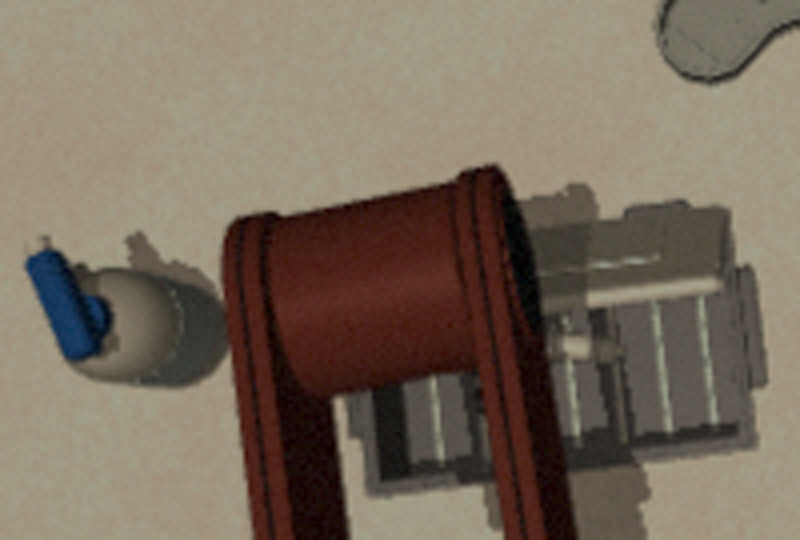

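```bash
python3 -m pendant '{"grip":[0.016,0.019],"dp":[[0,0,0],[0,0,0]],"yaw":[0,0]}'
python3 -m pendant '{"grip":[0.022,0.022],"dp":[[0,0,0],[0,0,0]],"yaw":[0,0]}'
python3 - <<'E'
from h import *
snap('wrist','wrist21');c=snap('side','side21')
im=cv2.resize(c['color'][80:230,200:380,::-1],None,fx=4,fy=4,interpolation=cv2.INTER_CUBIC);cv2.imwrite('pics/s21.png',im)
s=arm.read_state();print(s['ft_force'],s['torque'],s['position'])
E
```

```text
t: 18.9
position: [0.5215, 0.1934, 0.4165]
ee_rot: [0.706, -0.705, -0.054, 0.037]
ft_force: [6.9, -1.2, 18.1]
width: 0.226
t: 19.1
position: [0.5193, 0.1933, 0.4145]
ee_rot: [0.706, -0.705, -0.051, 0.041]
ft_force: [-0.1, -1.7, 18.4]
width: 0.257
[-1.07554612 -2.32242532 17.35250742] [-0.22770345 -1.1263942  -0.01414741] [0.51926372 0.1932484  0.41452466]
```

View pics/s21.png

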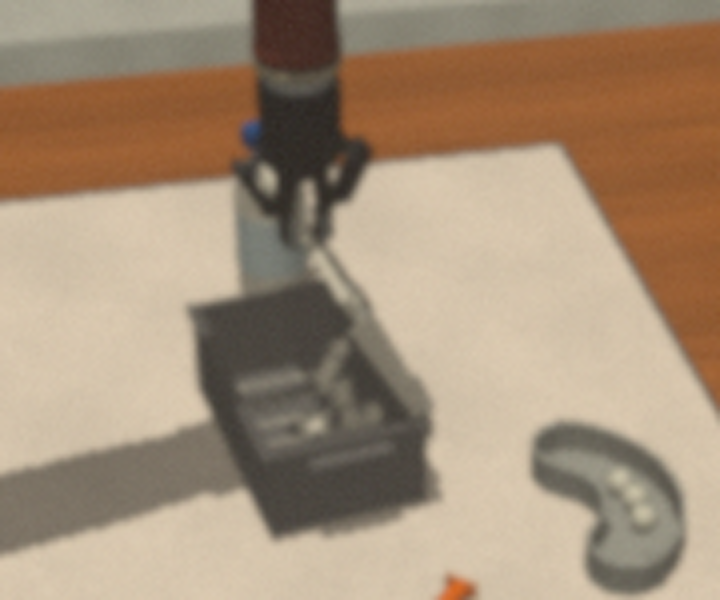

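View pics/wrist21.png

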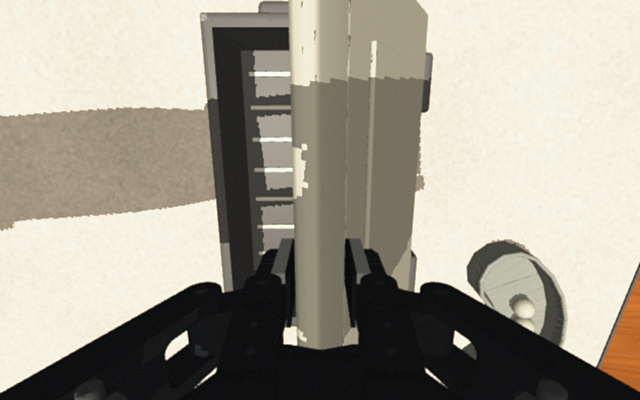

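```bash
cat >> h.py <<'E'
C0=np.array([.517,.1935]);A0=np.radians(7.2)
def tubpt(x,y,z):
    return np.array([C0[0]+x*np.cos(A0)-y*np.sin(A0),C0[1]+x*np.sin(A0)+y*np.cos(A0),z])
def lidpt(th,r,n,y):
    return tubpt(.08-r*np.cos(th)+n*np.sin(th),y,.11+r*np.sin(th)+n*np.cos(th))
def overlay(tag,ths,roi,f):
    c=load(tag);u0,v0,u1,v1=roi
    im=cv2.resize(np.ascontiguousarray(c['color'][v0:v1,u0:u1,::-1]),None,fx=f,fy=f,interpolation=cv2.INTER_CUBIC)
    cols=[(0,0,255),(0,255,0),(255,0,0),(0,255,255)]
    for th,col in zip(ths,cols):
        for n in(-.002,.010):
            P=[lidpt(np.radians(th),*q) for q in((0,n,.133),(.175,n,.133),(.175,n,-.133),(0,n,-.133))]
            p=((proj(c,P)+.5-[u0,v0])*f).astype(int); cv2.polylines(im,[p],True,col,1)
    p=((proj(c,[tubpt(x,y,.11) for x,y in((-.08,.13),(-.08,-.13),(.08,-.13),(.08,.13))])+.5-[u0,v0])*f).astype(int);cv2.polylines(im,[p],True,(255,0,255),1)
    cv2.imwrite(f'pics/ov_{tag}.png',im)
E
python3 - <<'E'
from h import *
overlay('side0',[100.27],(200,80,380,230),4)
overlay('side21',[60,55],(200,80,380,230),4)
overlay('wrist21',[60,55],(0,0,640,400),1.25)
E
```

```text
(no output)
```

View pics/ov_side0.png

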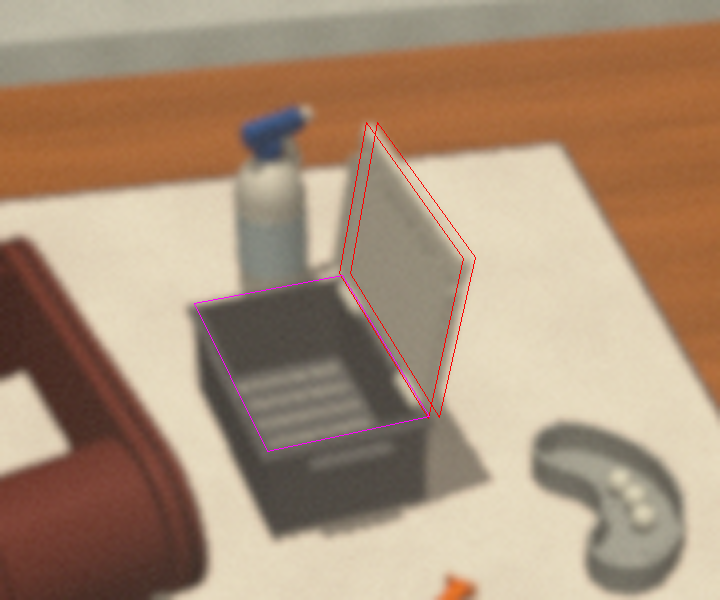

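View pics/ov_side21.png

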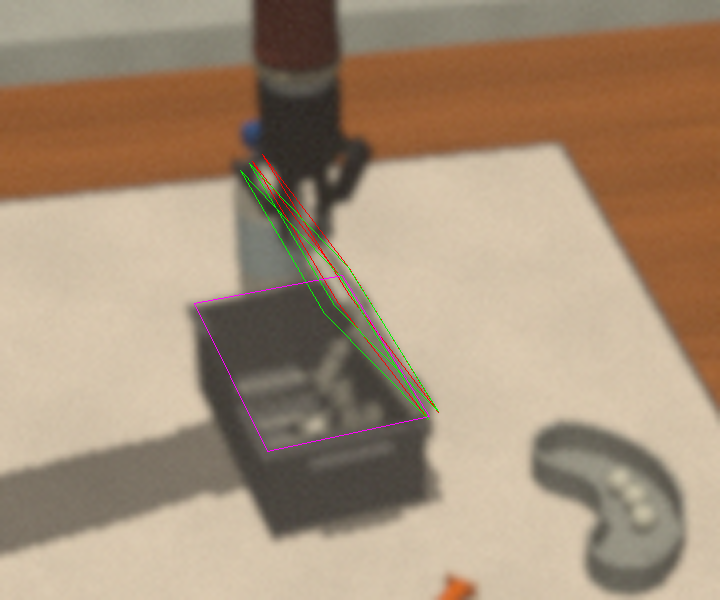

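View pics/ov_wrist21.png

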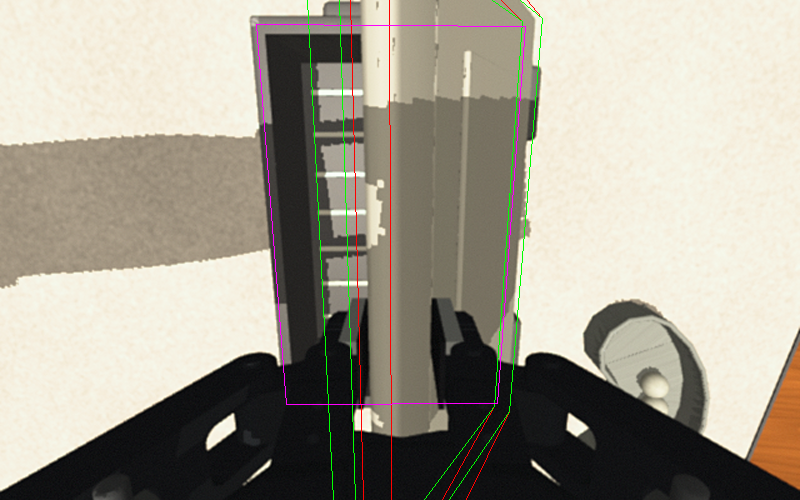

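```bash
python3 -m pendant '{"grip":[0.026,0.026,0.026],"dp":[[-0.003,-0.0004,0.003],[0,0,0],[0,0,0]],"yaw":[0,0,0]}'
python3 -m pendant '{"grip":[0.02,0,0],"dp":[[0,0,0],[0,0,0],[0,0,0]],"yaw":[0,0,0]}'
python3 - <<'E'
from h import *
snap('wrist','wrist22');c=snap('side','side22')
overlay('side22',[60,65],(200,80,380,230),4)
overlay('wrist22',[60,65],(0,0,640,400),1.25)
s=arm.read_state();print(s['ft_force'],s['torque'],s['position'],s['width'])
E
```

```text
t: 19.5
position: [0.5139, 0.1929, 0.411]
ee_rot: [-0.706, 0.706, 0.045, -0.047]
ft_force: [-2.9, -0.8, 1.5]
width: 0.307
t: 19.8
position: [0.5155, 0.1931, 0.4138]
ee_rot: [0.706, -0.705, -0.048, 0.044]
ft_force: [-0.8, -0.9, 9.9]
width: 0.248
[ 0.30567153 -1.55240464  9.88230534] [ 0.0036181  -0.80969077  0.00989614] [0.51549435 0.19309455 0.413854  ] 0.24722407525329207
```

View pics/ov_wrist22.png

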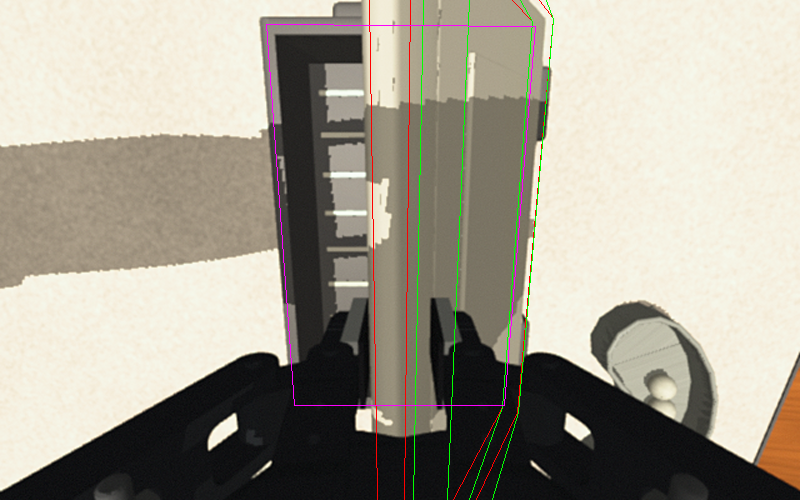

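View pics/ov_side22.png

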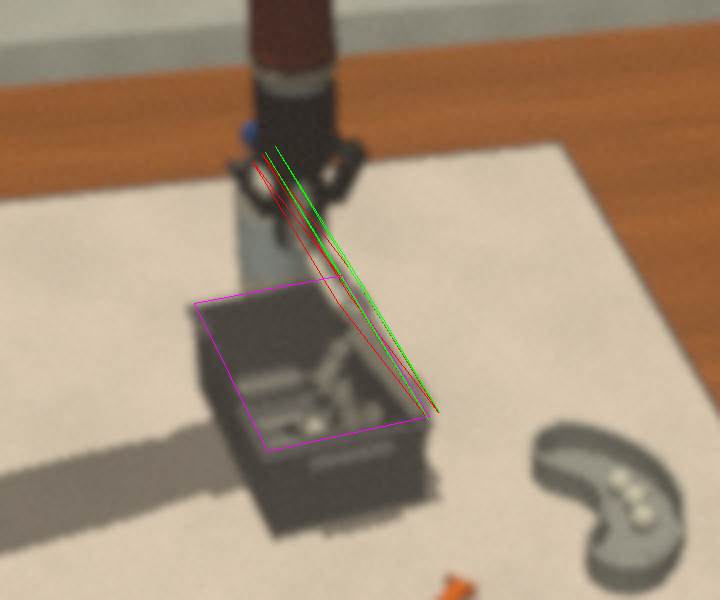

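```bash
python3 -m pendant '{"grip":[0,0,0,0,0],"dp":[[0,0,0],[0,0,0],[0,0,0],[0,0,0],[0,0,0]],"yaw":[0,0,0,0,0]}'
python3 -m pendant '{"grip":[0,0,0,0,0],"dp":[[0,0,0],[0,0,0],[0,0,0],[0,0,0],[0,0,0]],"yaw":[0,0,0,0,0]}'
python3 - <<'E'
from h import *
snap('wrist','wrist23');snap('side','side23');snap('top','top23')
c=load('top23')
cv2.imwrite('pics/t23.png',cv2.resize(c['color'][90:285,110:310,::-1],None,fx=3,fy=3,interpolation=cv2.INTER_CUBIC))
import h
h.C0=np.array([.514,.1935])
overlay('wrist23',[60,57],(0,0,640,400),1.25)
overlay('top23',[60,55],(110,150,310,285),4)
s=arm.read_state();print(s['t'],s['ft_force'],s['torque'],s['position'],s['width'],s['joint_vel'].round(4))
E
```

```text
t: 20.4
position: [0.5155, 0.1931, 0.4138]
ee_rot: [0.706, -0.705, -0.048, 0.044]
ft_force: [-0.1, -0.5, 8.9]
width: 0.247
t: 20.9
position: [0.5155, 0.1931, 0.4138]
ee_rot: [0.706, -0.705, -0.048, 0.044]
ft_force: [-1.2, -0.3, 9.4]
width: 0.244
21.05 [ 9.32136292e-03 -9.07386955e-01  9.87703027e+00] [ 0.0252036  -0.69237582  0.00071019] [0.51550401 0.19308921 0.41384426] 0.24641593516274188 [-0.0002 -0.0005 -0.0003 -0.001  -0.0003  0.0003]
```

View pics/ov_wrist23.png

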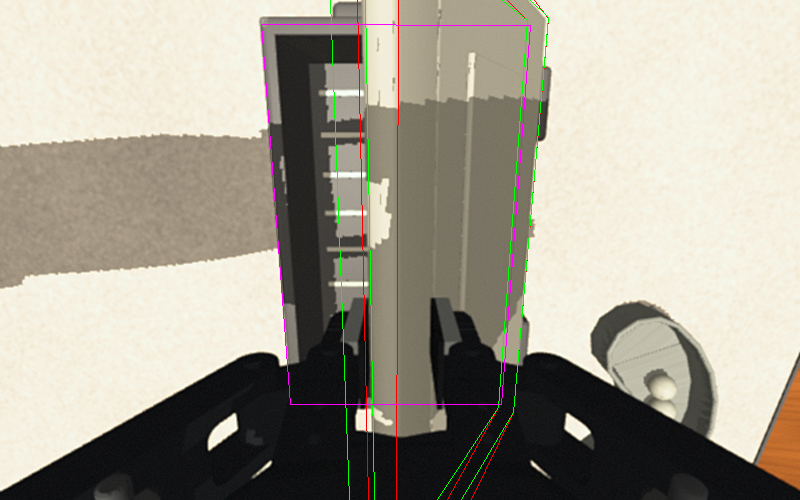

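View pics/ov_top23.png

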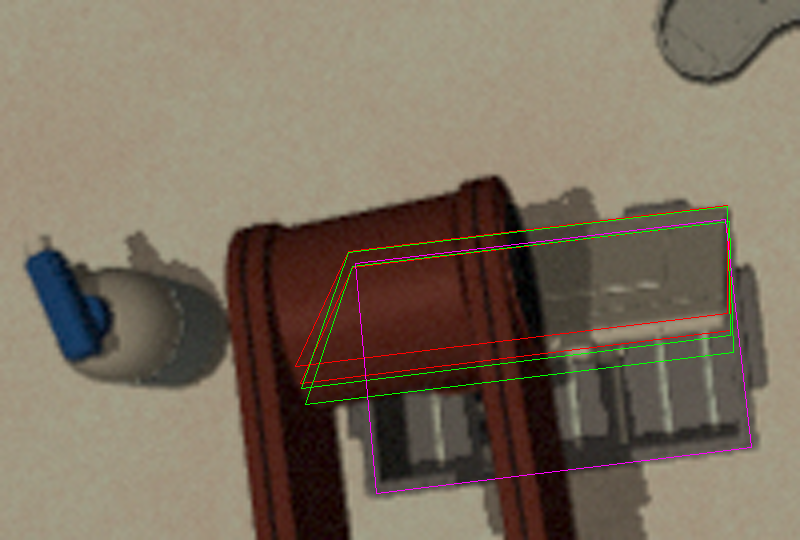

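View pics/top23.png

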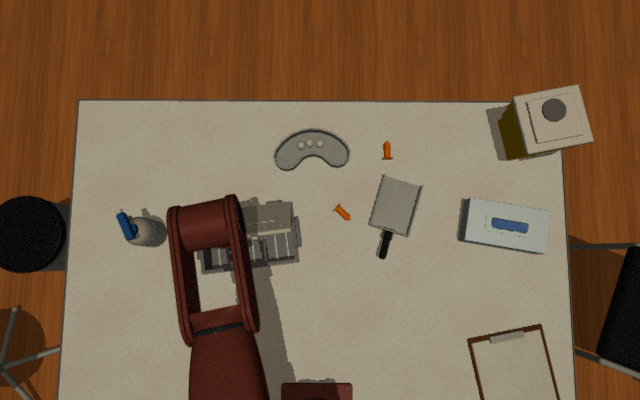

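View pics/side23.png

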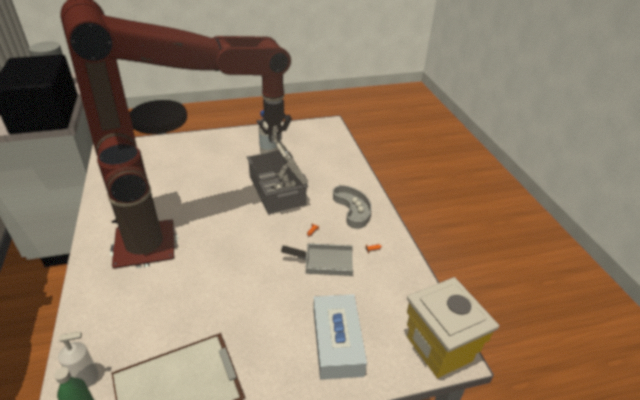

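The tray at (395,205) in the top view is flat and empty. The bottle, dish, glove box and both orange look-alikes are where they started, and the lid sits steady at about 60° in the grip.

```bash
python3 -c "
from bench import arm
print(arm.close_job())"
```

```text
the job is handed in; nothing more can be done
None
```

The job is done and handed in at about 21 s: all four holders are in the tub, the empty tray is down, and the arm is holding the lid at about 60°.

- **Holders:** The moves could not tilt the tool, so I levered the tray in the grip by pressing its front edge against the open lid and raising the handle to about 40°. I then lowered the front edge into the tub and drew it back. The top picture afterwards showed all four holders inside.
- **Tray:** I set it down flat about 1 cm from its original place, well clear of the tub, and let go.
- **Lid:** The pads could not turn with the lid, and the wrist force climbed to about 41 N near the end of the swing. I eased the fingers open briefly with the lid still between them, then pinched again at 60°. In between, the lid may have moved by a few degrees.

**Last checks:**
- Overlays on the top and wrist pictures put the lid at 60° to within about 1°. The two views differ on the tub's position by about 3 mm.
- The arm was still and the grip had been steady for over a second, with about 10 N upward on the wrist.
- The pads hold the tilted strip at two opposite edges, with an opening of about 21 mm, rather than flat on its 12 mm thickness.
- The bottle, dish, glove box and both orange look-alikes had not moved.

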